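# Check and demould the cast plant pots

## Robot

A 7-joint arm with a two-finger parallel gripper is mounted at the origin on the work surface. World frame = base frame: x ahead of the robot, y to its left, z up, the work surface at z = 0. Lengths are in m, angles in rad, forces in N, time in s.
With the tool pointing down it reaches from about 0.425 to 0.825 m from the base axis. Payload 3.6 kg.
Tool frame: the origin (TCP) lies midway between the tips of the shut fingers; the grasp point (between the pads) lies 19 mm behind it; z points along the fingers, y is the line along which they close (so a half turn about z gives the same grasp; the last joint's range is limited). The gripper opens to 85 mm and grips with 20 to 120 N. Pads are 22 mm wide; open, the fingers measure 114 mm over their backs; the gripper's body (76 mm by 85 mm) begins 54 mm behind the grasp point. The pads swing forward as they close: fully open they stand 13 mm farther back than shut.
Start: joints at [-1.129, 0.615, -0.013, 1.423, 0.008, 1.103, -0.04], TCP at [0.294, 0.58, 0.231] pointing down, gripper open.
Joint ranges: [-3.12, 3.12], [-0.3, 2.06], [-1.34, 1.32], [0.26, 2.42], [-1.36, 4.5], [0.01, 1.98], [-2.84, 2.84]. Speed limits (rad/s): [2.79, 2.79, 3.14, 3.14, 3.14, 3.14, 3.14].

## Interface

Orientations are given as a rotation vector (axis times angle).
In Python, from plant import telemetry, vision, ticket gives the robot as it stands.
- The arm moves only by the tool jog_arm, never from a script. Its argument "moves" is a list of rows, each an object with "slide": the shift along the tool's x, y, z each as a share of 0.1 m, from -1 to 1, a list of three; "turn": the turn, a rotation vector about the tool's x, y, z each as a share of pi/2 rad, from -1 to 1, a list of three. In form: [{"slide": [dx, dy, dz], "turn": [ax, ay, az]}, ...]. A call has 1 to 20 rows; each row shifts and turns the commanded pose from where the row before left it, along the tool's axes as they then stand; what a row does not reach is not made up. A row lasts 1/8 s, in which the tool goes at most 62.5 mm and 10.7 degrees, less where a joint would pass 70% of its speed; a pose out of reach is approached as far as the arm can. A call with a number of a shift or a turn outside -1 to 1 is refused whole. A call with a gripper value outside its range is refused whole. "claw" is the opening, from 0 (shut) to 1 (fully open), set as the call begins (left out, the last holds). The fingers move at their own pace and stop on an object; the grip force is fixed at half the most. Time passes only in rows, so rows that do not move let the fingers close. It gives the time, the measured TCP pose, the force, the opening and the grip force at its end, in the units of the state.
- telemetry.get_state(): the state, without advancing time (a new reading comes with each control period).
- vision.camera(name): name is "side" or "top"; returns a dict with "frame" (480x640x3 uint8, blue, green, red), "depth" (480x640 float32, m along the optical axis (not along the pixel's ray), 0 where there is no reading), "K" (3x3 intrinsics, pixels), "position" and "attitude" of the camera in the world. Camera axes: x right, y up, looking along -z (the intrinsics and any distortion apply to the point x, -y, -z); pixel columns grow to the right and rows downward; lengths in m; the calibration is good to about 2 mm. A picture is of the moment at which its call begins.
- ticket.hand_in(): hands the job in; it is judged then, once.
The state is a dict: "time_s": time; "joint_positions": joint angles; "dq": joint speeds; "joint_torque": joint torques, N m; "tcp_pos": TCP position; "tcp_rot": TCP orientation; "force": force on the tool from outside, world axes, zero at the start; "ft_torque": the same for the moment, N m; "opening": finger opening in m; "grip_force": force on a finger pad.
Only numpy, scipy, OpenCV 4.12 (cv2) and the standard library are available. Lean on these libraries where they do the work, as an engineer would, in place of code of your own. Each camera call takes 0.05 s, during which the arm holds its last target. There are 200 camera calls.

## Task

The little plaster plant pots have set in their open mould on the kitchen island. First, with all of them still in the mould, take the infrared thermometer and hold it steady for three seconds with its sensor window facing down at the black test patch from about 8 cm above it, then lay it back flat on its cork mat. Then lift every pot out of the mould and stand it upright on the wooden drying board, fully on the board and not touching another pot, without shoving or upsetting the household things around.

Things in the scene. Friction and masses are not known exactly. Their poses are not given: they have to be found in the camera images.
- mould: bottom half of a casting mould, grey, fixed: block 236 (x) x 170 (y) x 32 mm high. Six open cavities, 57 mm square, 20 mm deep, at x -78, 0, +78 by y +45, -45 mm; some may be empty. A tongue at its +x end, 50 mm long, 70 wide, 32 high, carries the test patch. Origin: centre of the block's underside (tongue left out), z up
- patch (a point): centre of the round black rubber test patch, 30 mm across, flat in the top of the mould's tongue: 145 mm along the mould's x from its origin, 32 mm above the worktop
- mat: thin cork mat fixed to the worktop, 210 (x) x 90 (y) x 3 mm thick, the thermometer's place; origin at the centre of its underside, z up
- thermometer: infrared thermometer, loose, black, 0.2 kg, lying underside down: handle 130 mm long (x -70 to +60), 28 wide (y), 26 high; at its +x end a head 42 long, 42 wide, 26 high with a small screen on top. Sensor window flush in the head's underside, 80 mm along +x from the origin, looking along -z. Origin: on the underside below the handle's middle, about 5 mm from the centre of mass
- board: loose drying board of brown wood with fine grooves, 300 (x) x 210 (y) x 12 mm thick, 0.6 kg, lying on the worktop; origin at the centre of its underside, z up; it has no marked places
- pot1: small square plaster plant pot, off-white, loose, 54 x 54 mm, 42 mm high, walls and floor 6 mm, open top, about 0.12 kg; all six alike, some absent. Starts in the mould's cavity at x -78, y +45 mm, standing 22 mm out of the mould. Origin: centre of its underside, z up through the open top, x and y square to its sides
- pot2: small square plaster plant pot, off-white, loose, 54 x 54 mm, 42 mm high, walls and floor 6 mm, open top, about 0.12 kg; all six alike, some absent. Starts in the mould's cavity at x +0, y +45 mm, standing 22 mm out of the mould. Origin: centre of its underside, z up through the open top, x and y square to its sides
- pot3: small square plaster plant pot, off-white, loose, 54 x 54 mm, 42 mm high, walls and floor 6 mm, open top, about 0.12 kg; all six alike, some absent. Starts in the mould's cavity at x +78, y +45 mm, standing 22 mm out of the mould. Origin: centre of its underside, z up through the open top, x and y square to its sides
- pot4: small square plaster plant pot, off-white, loose, 54 x 54 mm, 42 mm high, walls and floor 6 mm, open top, about 0.12 kg; all six alike, some absent. Starts in the mould's cavity at x -78, y -45 mm, standing 22 mm out of the mould. Origin: centre of its underside, z up through the open top, x and y square to its sides
- pot5: small square plaster plant pot, off-white, loose, 54 x 54 mm, 42 mm high, walls and floor 6 mm, open top, about 0.12 kg; all six alike, some absent. Starts in the mould's cavity at x +0, y -45 mm, standing 22 mm out of the mould. Origin: centre of its underside, z up through the open top, x and y square to its sides
- pot6: small square plaster plant pot, off-white, loose, 54 x 54 mm, 42 mm high, walls and floor 6 mm, open top, about 0.12 kg; all six alike, some absent. Starts in the mould's cavity at x +78, y -45 mm, standing 22 mm out of the mould. Origin: centre of its underside, z up through the open top, x and y square to its sides
- candle_jar: bystander: white lidded jar, 72 mm across, 75 mm high, loose; origin at the centre of its underside
- mug: bystander: white mug, 80 mm across, 95 mm high, handle to its +y, loose; origin at the centre of its underside
- remote: bystander: black remote control 150 (x) x 48 (y) x 20 mm, loose; origin at the centre of its underside
- coasters: bystander: stack of three wooden coasters, 100 x 100 x 25 mm, loose, one piece; origin at the centre of its underside
Mind the look-alikes: they are no part of the job. What is shaped like the pot3 but blue or pink is not meant. Several things have the shape of the mat; the one meant has the colours described above.

How it is judged:
On the way, in this order (a step that is already met when the one before it is completed fails the run):
1. all pots in the mould, the thermometer is held still with its window over the test patch (patch centre within 15 mm of the line of sight along and across, 50 to 115 mm below the window) for 2.5 s (x of patch in the frame of thermometer between 0.065 and 0.095 m and y of patch in the frame of thermometer between -0.015 and 0.015 m and z of patch in the frame of thermometer between -0.115 and -0.05 m and linear speed of thermometer below 0.02 m/s and angular speed of thermometer below 0.2 rad/s and z of each of pot1, pot2, pot3, pot4, pot5, pot6 in the frame of mould below 0.022 m and x of pot1 in the frame of mould between -0.13 and 0.13 m and y of pot1 in the frame of mould between -0.09 and 0.09 m and x of pot2 in the frame of mould between -0.13 and 0.13 m and y of pot2 in the frame of mould between -0.09 and 0.09 m and x of pot3 in the frame of mould between -0.13 and 0.13 m and y of pot3 in the frame of mould between -0.09 and 0.09 m and x of pot4 in the frame of mould between -0.13 and 0.13 m and y of pot4 in the frame of mould between -0.09 and 0.09 m and x of pot5 in the frame of mould between -0.13 and 0.13 m and y of pot5 in the frame of mould between -0.09 and 0.09 m and x of pot6 in the frame of mould between -0.13 and 0.13 m and y of pot6 in the frame of mould between -0.09 and 0.09 m), for 2.5 s.
2. then the thermometer lies flat and still on its mat, the pots still in the mould (x of thermometer in the frame of mat between -0.055 and 0.055 m and y of thermometer in the frame of mat between -0.045 and 0.045 m and z of thermometer in the frame of mat between -0.003 and 0.012 m and angle between thermometer's own z axis and vertical below 0.12 rad and linear speed of thermometer below 0.03 m/s and z of each of pot1, pot2, pot3, pot4, pot5, pot6 in the frame of mould below 0.022 m and x of pot1 in the frame of mould between -0.13 and 0.13 m and y of pot1 in the frame of mould between -0.09 and 0.09 m and x of pot2 in the frame of mould between -0.13 and 0.13 m and y of pot2 in the frame of mould between -0.09 and 0.09 m and x of pot3 in the frame of mould between -0.13 and 0.13 m and y of pot3 in the frame of mould between -0.09 and 0.09 m and x of pot4 in the frame of mould between -0.13 and 0.13 m and y of pot4 in the frame of mould between -0.09 and 0.09 m and x of pot5 in the frame of mould between -0.13 and 0.13 m and y of pot5 in the frame of mould between -0.09 and 0.09 m and x of pot6 in the frame of mould between -0.13 and 0.13 m and y of pot6 in the frame of mould between -0.09 and 0.09 m and contact force between the fingers and thermometer below 0.1 N), for 0.3 s.
At the end, for the whole second after the job is handed in: every pot that is present stands upright (within 0.1 rad) and still on the drying board, overhanging its edge by no more than about 5 mm, none touching another; the thermometer lies flat and still on its cork mat (origin within 55 mm along and 45 mm across of the mat's centre) (x of thermometer in the frame of mat between -0.055 and 0.055 m and y of thermometer in the frame of mat between -0.045 and 0.045 m and z of thermometer in the frame of mat between -0.003 and 0.012 m and angle between thermometer's own z axis and vertical below 0.12 rad and linear speed of each of thermometer, pot1, pot2, pot3, pot4, pot5, pot6 below 0.03 m/s and x of pot1 in the frame of board between -0.128 and 0.128 m and y of pot1 in the frame of board between -0.083 and 0.083 m and z of pot1 in the frame of board between 0.006 and 0.018 m and angle between each of pot1, pot2, pot3, pot4, pot5, pot6's own z axis and vertical below 0.1 rad and x of pot2 in the frame of board between -0.128 and 0.128 m and y of pot2 in the frame of board between -0.083 and 0.083 m and z of pot2 in the frame of board between 0.006 and 0.018 m and x of pot3 in the frame of board between -0.128 and 0.128 m and y of pot3 in the frame of board between -0.083 and 0.083 m and z of pot3 in the frame of board between 0.006 and 0.018 m and x of pot4 in the frame of board between -0.128 and 0.128 m and y of pot4 in the frame of board between -0.083 and 0.083 m and z of pot4 in the frame of board between 0.006 and 0.018 m and x of pot5 in the frame of board between -0.128 and 0.128 m and y of pot5 in the frame of board between -0.083 and 0.083 m and z of pot5 in the frame of board between 0.006 and 0.018 m and x of pot6 in the frame of board between -0.128 and 0.128 m and y of pot6 in the frame of board between -0.083 and 0.083 m and z of pot6 in the frame of board between 0.006 and 0.018 m and contact force between pot1 and pot2 below 0.1 N and contact force between each of pot1, pot2 and pot3 below 0.1 N and contact force between each of pot1, pot2, pot3 and pot4 below 0.1 N and contact force between each of pot1, pot2, pot3, pot4 and pot5 below 0.1 N and contact force between each of pot1, pot2, pot3, pot4, pot5 and pot6 below 0.1 N).
It fails at once if a bystander (jar, mug, remote, coasters) is shoved more than 50 mm or tipped over (distance of any of candle_jar, mug, remote, coasters from where it was at the start of the episode above 0.05 m or angle between any of candle_jar, mug, remote, coasters's own z axis and vertical above 0.6 rad).
Of pot1, pot2, pot3, pot4, pot5, pot6 only 4 to 6 are there at a start; the rules pass over those that are not, and their reading is None.
At some moment in a run one of thermometer, board may be knocked a few centimetres aside while the robot is not near it.
Once in a run the grip may slacken for a moment while it holds something.
It also fails if it takes over 210 s, if anything falls off the work surface, if the arm or the gripper's body presses on something with over 40 N, if the wrist force passes 120 N, or if a joint passes its speed limit or range.

## Working session

There is one attempt and no reset: what is moved stays moved. The work goes in short steps, Python scripts to look and compute and a tool call to move; the robot and the scene stay as the last step left them, time stands still between calls to the robot, and variables do not carry over. Pictures are saved under pics/ and viewed, at most 14 in all, crops included, and the job is handed in when it is done.

Besides the shell and the picture viewer there is one more tool, called after "Emit:" as name(argument=value, ...), one argument or row to a line, values as JSON. jog_arm: Moves the arm, as the interface text tells. Its arguments: {"type":"object","properties":{"moves":{"type":"array","items":{"type":"object","properties":{"slide":{"type":"array","items":{"type":"number"}},"turn":{"type":"array","items":{"type":"number"}}}}},"claw":{"type":"number"}},"required":["moves"]}

```bash
ls; mkdir -p pics; cat > h.py <<'E'
import numpy as np, cv2
from scipy.spatial.transform import Rotation as R
from plant import telemetry, vision, ticket
def grab(n):
    c=vision.camera(n); np.savez(f'/tmp/{n}.npz',**{k:np.array(v) for k,v in c.items()}); return c
def load(n): return dict(np.load(f'/tmp/{n}.npz'))
def rot(c):
    a=np.array(c['attitude'],float)
    return a if a.shape==(3,3) else (R.from_rotvec(a) if a.size==3 else R.from_quat(a)).as_matrix()
def ray(c,uv,z):
    K=np.array(c['K']); uv=np.atleast_2d(np.array(uv,float))
    d=np.c_[(uv[:,0]-K[0,2])/K[0,0],-(uv[:,1]-K[1,2])/K[1,1],-np.ones(len(uv))]@rot(c).T
    p=np.array(c['position']); return p+d*((z-p[2])/d[:,2])[:,None]
def cloud(c):
    v,u=np.mgrid[:480,:640]; K=np.array(c['K']); D=np.array(c['depth'])
    q=np.stack([(u-K[0,2])/K[0,0]*D,-(v-K[1,2])/K[1,1]*D,-D],-1)
    return q@rot(c).T+np.array(c['position'])
def st():
    s=telemetry.get_state(); print({k:np.round(s[k],3).tolist() for k in ('time_s','tcp_pos','tcp_rot','force','opening','grip_force')}); return s
E
python3 - <<'E'
from h import *
for n in('top','side'):
    c=grab(n); cv2.imwrite(f'pics/{n}0.png',c['frame']); print({k:v for k,v in c.items() if k not in('frame','depth')})
s=st(); print(R.from_rotvec(s['tcp_rot']).as_matrix().round(3))
E
```

```text
pics
{'K': array([[565.17871607,   0.        , 330.14108533],
       [  0.        , 565.17871607, 245.66220356],
       [  0.        ,   0.        ,   1.        ]]), 'position': array([0.21846619, 0.03742245, 1.52057143]), 'attitude': array([ 0.1358644 , -0.14142366, -1.55937002])}
{'K': array([[480.58734692,   0.        , 322.77578471],
       [  0.        , 480.58734692, 238.73992238],
       [  0.        ,   0.        ,   1.        ]]), 'position': array([ 0.28290001, -0.96310138,  0.67069182]), 'attitude': array([ 1.02426321, -0.10564707, -0.18852041])}
{'time_s': 0.1, 'tcp_pos': [0.293, 0.579, 0.23], 'tcp_rot': [-0.729, -3.055, 0.004], 'force': [0.962, 1.029, -0.107], 'opening': 0.086, 'grip_force': 0.0}
[[-0.892  0.452 -0.001]
 [ 0.452  0.892 -0.002]
 [-0.    -0.002 -1.   ]]
```

View pics/top0.png

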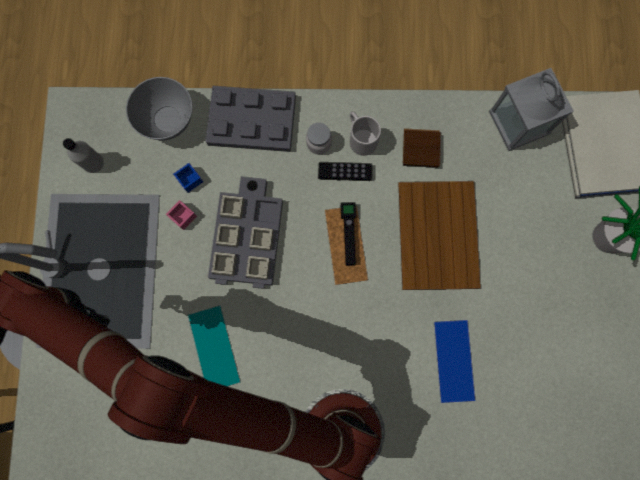

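View pics/side0.png

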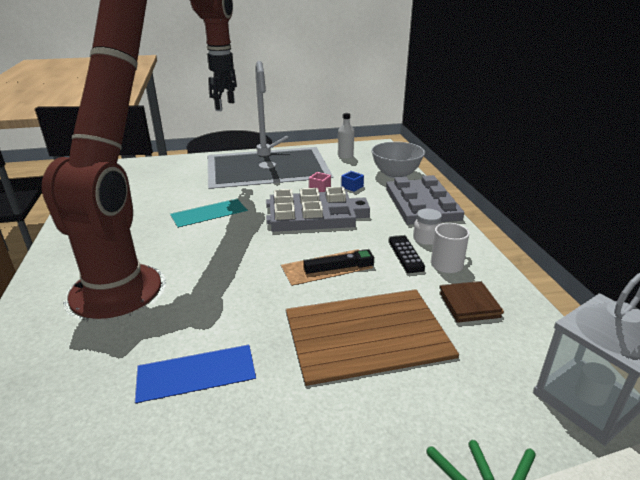

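The top view shows these candidates:
- **Mould:** the open one is at (247,232). The studded top half at (252,118) is a look-alike.
- **Pots:** five off-white ones at (231,206), (228,236), (223,264), (261,238) and (257,267). The cavity at (267,210) is empty, so pot6 is absent. The blue pot at (187,178) and the pink one at (181,214) are decoys.
- **Mat:** the cork one is at (347,260). The teal (215,346) and blue (455,361) ones are decoys.
- **Thermometer:** it is at (348,235), with its head at (348,210). The remote at (345,171) could be taken for it.
- **Board:** it is at (440,235). The coasters at (422,148) could be taken for it.

```bash
cat > m.py <<'E'
from h import *
def rect(P,m,minn=30):
    p=P[m][:,:2].astype(np.float32)*1000
    (c,(w,h),a)=cv2.minAreaRect(p)
    if w<h: w,h,a=h,w,a+90
    return np.round(c,1),round(w,1),round(h,1),round((a+90)%180-90,2),len(p)
def win(x0,y0,x1,y1):
    m=np.zeros((480,640),bool); m[y0:y1,x0:x1]=1; return m
def clean(m): return cv2.morphologyEx(m.astype(np.uint8),cv2.MORPH_OPEN,np.ones((3,3),np.uint8))>0
def measure(c):
    P=cloud(c); f=c['frame'].astype(int); Z=P[...,2]; g=f.mean(-1); hsv=cv2.cvtColor(c['frame'],cv2.COLOR_BGR2HSV)
    return P,f,Z,g,hsv
E
python3 - <<'E'
from m import *
c=load('top'); P,f,Z,g,hsv=measure(c)
def med(u,v): return np.median(P[v-2:v+3,u-2:u+3].reshape(-1,3),0).round(4)
print('table',med(330,300),med(100,120),'board',med(440,235),'handle',med(351,250),'mat',med(337,270),'patch',med(252,186))
w=win(205,170,285,290)
# pots
pm=(w&(Z>.043)&(Z<.07)).astype(np.uint8)
n,L,s,ce=cv2.connectedComponentsWithStats(pm)
for i in range(1,n):
    if s[i,4]>80:
        cn=cv2.findContours((L==i).astype(np.uint8),0,2)[0][0]; r=cv2.minAreaRect(cn)
        print('pot',np.round(ce[i]),rect(P,L==i),'ray',ray(c,r[0],.054).round(4)[0,:2],np.round(r[1],1),r[2])
print('mould',rect(P,clean(w&(Z>.022)&(Z<.07))))
d=clean(win(238,175,266,197)&(g<35)); ys,xs=np.nonzero(d); print('patch',len(xs),ray(c,[xs.mean(),ys.mean()],.032).round(4))
t=clean(win(325,195,372,290)&(Z>.018)&(Z<.045)); print('therm',rect(P,t))
hd=t&win(325,195,372,221); print('head',rect(P,hd)); print('handle',rect(P,t&win(325,224,372,290)))
mk=clean(win(315,195,380,295)&(Z<.015)&(hsv[...,1]>90)&(hsv[...,0]<25)); print('mat',rect(P,mk))
b=clean(win(390,172,490,300)&(hsv[...,1]>90)&(hsv[...,0]<25)); print('board',rect(P,b))
im=cv2.resize(c['frame'][165:300,200:380],None,fx=4,fy=4,interpolation=2); cv2.imwrite('pics/crop.png',im)
E
```

```text
table [ 0.3419  0.0323 -0.    ] [ 0.8482  0.6891 -0.0019] board [ 0.5203 -0.2662  0.0103] handle [ 0.4737 -0.023   0.0274] mat [0.4226 0.0139 0.0012] patch [0.6482 0.2475 0.0309]
pot [231. 206.] (array([588. , 298.2]), 55.3, 55.3, -5.57, 200) ray [0.5867 0.297 ] [20.6 20.5] 8.130102157592773
pot [227. 234.] (array([509.8, 305.6]), 55.1, 54.9, 85.66, 203) ray [0.5089 0.3047] [21.1 21.1] 7.125016689300537
pot [261. 238.] (array([501.2, 216.3]), 55.0, 54.9, -6.05, 192) ray [0.5004 0.2161] [20.8 20.7] 6.340191841125488
pot [223. 263.] (array([433.7, 313.4]), 55.4, 54.9, 84.26, 202) ray [0.4328 0.3122] [21.4 20.9] 6.340190887451172
pot [257. 267.] (array([424. , 223.8]), 55.1, 54.7, 83.66, 194) ray [0.4233 0.2229] [21. 21.] 7.125016689300537
mould (array([525.9, 259.1]), 299.5, 171.4, -5.62, 4580)
patch 72 [[0.6503 0.2473 0.032 ]]
therm (array([521.8, -16.6]), 171.9, 40.8, 0.42, 718)
head (array([581.6, -16.2]), 52.4, 40.8, 0.42, 268)
handle (array([491.2, -19.8]), 111.0, 28.2, 2.51, 418)
mat (array([494.2,  -9.6]), 209.8, 89.0, 8.17, 1746)
board (array([ 420.9, -218.9]), 574.8, 310.6, -23.32, 8257)
```

View pics/crop.png

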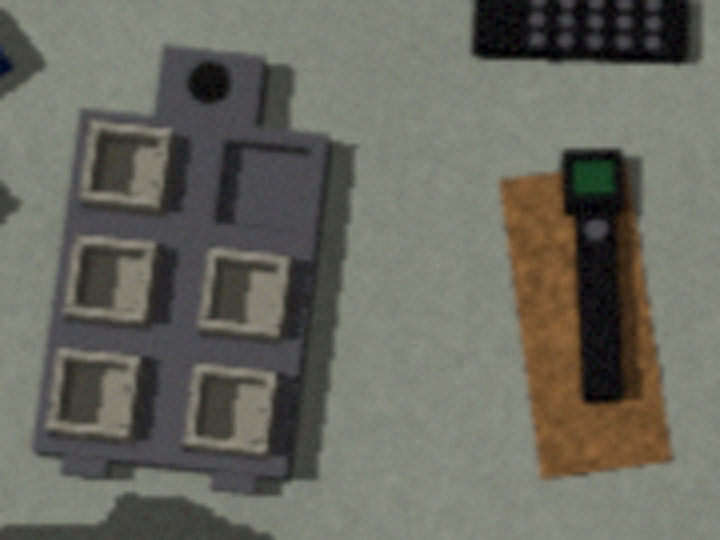

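The crop confirms the choices: the open grey mould holds five off-white pots and has the black patch on its tongue, and the thermometer with the green screen lies on the cork mat. From the fits, the mould is at (0.5055, 0.261) with yaw -5.6°, the patch at (0.650, 0.247), and the thermometer origin at (0.506, -0.019) with yaw about 2.3°. I'll turn above first.

Emit:
jog_arm(
  moves=[
    {"turn": [0, 0, -0.109]},
    {"turn": [0, 0, -0.109]},
    {"turn": [0, 0, -0.109]},
    {"slide": [-0.143, -0.467, 0]},
    {"slide": [-0.143, -0.467, 0]},
    {"slide": [-0.143, -0.467, 0]},
    {"slide": [-0.143, -0.467, 0]},
    {"slide": [-0.143, -0.467, 0]},
    {"slide": [-0.143, -0.467, 0]},
    {"slide": [-0.143, -0.467, 0]},
    {"slide": [-0.143, -0.467, 0]},
    {"slide": [-0.143, -0.467, 0]},
    {"slide": [-0.143, -0.467, 0]},
    {"slide": [-0.143, -0.467, 0]},
    {"slide": [-0.143, -0.467, 0]},
    {"slide": [-0.143, -0.467, 0]},
    {"slide": [0, 0, 0]},
  ],
  claw=1,
)

```text
invalid input at $.moves[0]: expected keys slide, turn
```

```bash
cat >> m.py <<'E'
def go(x,y,z,yaw):
    "yaw = world angle of tool y, deg. turn first, then slide in turned axes"
    s=telemetry.get_state(); a=R.from_rotvec(s['tcp_rot']); p=np.array(s['tcp_pos'])
    k=np.radians(yaw); ty=np.array([np.cos(k),np.sin(k),0]); tz=np.array([0,0,-1.])
    T=R.from_matrix(np.c_[np.cross(ty,tz),ty,tz])
    print('yaw now',np.degrees(np.arctan2(*a.as_matrix()[[1,0],1])).round(2),'turn',((a.inv()*T).as_rotvec()/(np.pi/2)).round(3),'slide',(T.inv().apply(np.array([x,y,z])-p)*10).round(3))
def board(c):
    P,f,Z,g,hsv=measure(c); b=clean(win(380,150,520,320)&(Z>.005)&(Z<.02)&(hsv[...,1]>90)&(hsv[...,0]<25)); return rect(P,b)
E
python3 - <<'E'
from m import *
st(); go(.506,-.019,.005,92.3)
print('board',board(load('top')))
E
```

```text
{'time_s': 0.1, 'tcp_pos': [0.293, 0.579, 0.23], 'tcp_rot': [-0.729, -3.055, 0.004], 'force': [0.962, 1.029, -0.107], 'opening': 0.086, 'grip_force': 0.0}
yaw now 63.14 turn [-0.002 -0.    -0.324] slide [-1.885 -6.063  2.252]
board (array([ 522.8, -263.1]), 298.9, 210.8, 1.33, 7610)
```

Emit:
jog_arm(
  moves=[
    {"slide": [0, 0, 0], "turn": [0, 0, -0.108]},
    {"slide": [0, 0, 0], "turn": [0, 0, -0.108]},
    {"slide": [0, 0, 0], "turn": [0, 0, -0.108]},
    {"slide": [-0.145, -0.466, 0], "turn": [0, 0, 0]},
    {"slide": [-0.145, -0.466, 0], "turn": [0, 0, 0]},
    {"slide": [-0.145, -0.466, 0], "turn": [0, 0, 0]},
    {"slide": [-0.145, -0.466, 0], "turn": [0, 0, 0]},
    {"slide": [-0.145, -0.466, 0], "turn": [0, 0, 0]},
    {"slide": [-0.145, -0.466, 0], "turn": [0, 0, 0]},
    {"slide": [-0.145, -0.466, 0], "turn": [0, 0, 0]},
    {"slide": [-0.145, -0.466, 0], "turn": [0, 0, 0]},
    {"slide": [-0.145, -0.466, 0], "turn": [0, 0, 0]},
    {"slide": [-0.145, -0.466, 0], "turn": [0, 0, 0]},
    {"slide": [-0.145, -0.466, 0], "turn": [0, 0, 0]},
    {"slide": [-0.145, -0.466, 0], "turn": [0, 0, 0]},
    {"slide": [-0.145, -0.466, 0], "turn": [0, 0, 0]},
    {"slide": [0, 0, 0], "turn": [0, 0, 0]},
    {"slide": [0, 0, 0], "turn": [0, 0, 0]},
  ],
  claw=1,
)

```text
time_s: 2.35
tcp_pos: [0.5058, -0.0172, 0.2309]
tcp_rot: [0.064, -3.14, -0.001]
force: [0.2, 0.7, -0.5]
opening: 0.0855
grip_force: 0.0
```

```bash
python3 - <<'E'
from m import *
st(); go(.506,-.019,.005,92.3)
c=grab('side'); cv2.imwrite('pics/s1.png',c['frame']); c=grab('top'); cv2.imwrite('pics/t1.png',c['frame']); print(board(c))
E
```

```text
{'time_s': 2.35, 'tcp_pos': [0.506, -0.017, 0.231], 'tcp_rot': [0.064, -3.14, -0.001], 'force': [0.2, 0.695, -0.526], 'opening': 0.085, 'grip_force': 0.0}
yaw now 92.33 turn [ 0.001 -0.001  0.   ] slide [-1.000e-03 -1.800e-02  2.259e+00]
(array([ 523. , -262.6]), 300.1, 209.7, 1.32, 7538)
```

View pics/s1.png

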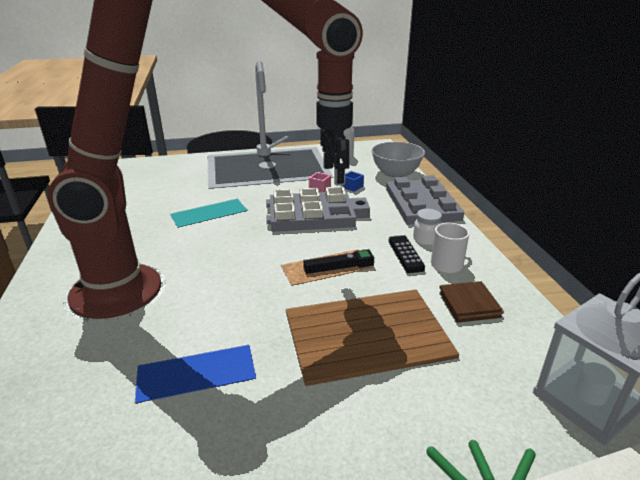

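Side view: the thermometer is still at (338,262) on its mat and the gripper hangs above it. I'll descend and grip.

Emit:
jog_arm(
  moves=[
    {"slide": [0, -0.02, 0.4], "turn": [0, 0, 0]},
    {"slide": [0, 0, 0.4], "turn": [0, 0, 0]},
    {"slide": [0, 0, 0.4], "turn": [0, 0, 0]},
    {"slide": [0, 0, 0.4], "turn": [0, 0, 0]},
    {"slide": [0, 0, 0.25], "turn": [0, 0, 0]},
    {"slide": [0, 0, 0.2], "turn": [0, 0, 0]},
    {"slide": [0, 0, 0.1], "turn": [0, 0, 0]},
    {"slide": [0, 0, 0.1], "turn": [0, 0, 0]},
    {"slide": [0, 0, 0], "turn": [0, 0, 0]},
    {"slide": [0, 0, 0], "turn": [0, 0, 0]},
  ],
)

```text
time_s: 3.7
tcp_pos: [0.5068, -0.0199, 0.0068]
tcp_rot: [-0.063, 3.14, -0.0]
force: [0.6, -0.2, -0.3]
opening: 0.0853
grip_force: 0.0
```

Emit:
jog_arm(
  moves=[
    {"slide": [0, 0, 0], "turn": [0, 0, 0]},
    {"slide": [0, 0, 0], "turn": [0, 0, 0]},
    {"slide": [0, 0, 0], "turn": [0, 0, 0]},
    {"slide": [0, 0, 0], "turn": [0, 0, 0]},
    {"slide": [0, 0, 0], "turn": [0, 0, 0]},
    {"slide": [0, 0, 0], "turn": [0, 0, 0]},
    {"slide": [0, 0, 0], "turn": [0, 0, 0]},
    {"slide": [0, 0, 0], "turn": [0, 0, 0]},
  ],
  claw=0,
)

```text
time_s: 4.7
tcp_pos: [0.5068, -0.0197, 0.0068]
tcp_rot: [-0.064, 3.14, 0.0]
force: [-1.2, 0.2, 4.9]
opening: 0.0266
grip_force: 61.1
```

Emit:
jog_arm(
  moves=[
    {"slide": [0, 0, -0.15], "turn": [0, 0, 0]},
    {"slide": [0, 0, -0.3], "turn": [0, 0, 0]},
    {"slide": [0, 0, -0.3], "turn": [0, 0, 0]},
    {"slide": [0, 0, -0.34], "turn": [0, 0, 0]},
    {"slide": [-0.08, 0.29, 0], "turn": [0, 0, 0]},
    {"slide": [-0.08, 0.29, 0], "turn": [0, 0, 0]},
    {"slide": [-0.08, 0.29, 0], "turn": [0, 0, 0]},
    {"slide": [-0.08, 0.29, 0], "turn": [0, 0, 0]},
    {"slide": [-0.08, 0.29, 0], "turn": [0, 0, 0]},
    {"slide": [-0.08, 0.29, 0], "turn": [0, 0, 0]},
    {"slide": [-0.08, 0.29, 0], "turn": [0, 0, 0]},
    {"slide": [-0.08, 0.29, 0], "turn": [0, 0, 0]},
    {"slide": [-0.08, 0.2, 0], "turn": [0, 0, 0]},
    {"slide": [-0.02, 0.08, 0], "turn": [0, 0, 0]},
    {"slide": [0, 0, 0], "turn": [0, 0, 0]},
    {"slide": [0, 0, 0], "turn": [0, 0, 0]},
  ],
)

```text
time_s: 6.7
tcp_pos: [0.5697, 0.241, 0.1152]
tcp_rot: [0.06, -3.14, 0.003]
force: [-0.0, -0.1, -1.7]
opening: 0.0268
grip_force: 60.3
```

```bash
python3 - <<'E'
from m import *
st()
for n in('side','top'):
    c=grab(n); cv2.imwrite(f'pics/{n}2.png',c['frame'])
a=cv2.resize(cv2.imread('pics/side2.png')[130:290,240:440],(500,400)); b=cv2.resize(cv2.imread('pics/top2.png')[140:300,180:300],(300,400)); cv2.imwrite('pics/v2.png',np.hstack([a,b]))
c=load('side'); P,f,Z,g,hsv=measure(c)
t=clean((Z>.1)&(Z<.16)&(np.abs(P[...,0]-.6)<.12)&(np.abs(P[...,1]-.24)<.05)&win(240,130,440,290)); print(rect(P,t)); q=P[t]
gr=t&(hsv[...,1]>100)&(f[...,1]>f[...,2]+15); print('screen',P[gr].mean(0).round(4),gr.sum())
for lo in np.arange(.48,.7,.02):
    k=q[(q[:,0]>lo)&(q[:,0]<lo+.02)]
    if len(k): print(round(lo,2),len(k),k.min(0).round(3),k.max(0).round(3))
E
```

```text
{'time_s': 6.7, 'tcp_pos': [0.57, 0.241, 0.115], 'tcp_rot': [0.06, -3.14, 0.003], 'force': [-0.019, -0.103, -1.742], 'opening': 0.027, 'grip_force': 60.277}
(array([581., 235.]), 172.8, 49.9, 5.01, 776)
screen [0.6467 0.2396 0.1404] 26
0.48 28 [0.495 0.221 0.117] [0.5   0.247 0.141]
0.5 85 [0.5   0.22  0.116] [0.52  0.251 0.143]
0.52 85 [0.521 0.221 0.115] [0.54  0.251 0.142]
0.54 110 [0.541 0.218 0.113] [0.56  0.258 0.159]
0.56 84 [0.56  0.209 0.116] [0.58  0.257 0.159]
0.58 79 [0.581 0.223 0.116] [0.6   0.256 0.142]
0.6 80 [0.6   0.223 0.115] [0.62  0.255 0.142]
0.62 97 [0.62  0.219 0.112] [0.64  0.263 0.142]
0.64 91 [0.64  0.22  0.114] [0.66  0.267 0.143]
0.66 37 [0.66  0.221 0.116] [0.668 0.262 0.141]
```

View pics/v2.png

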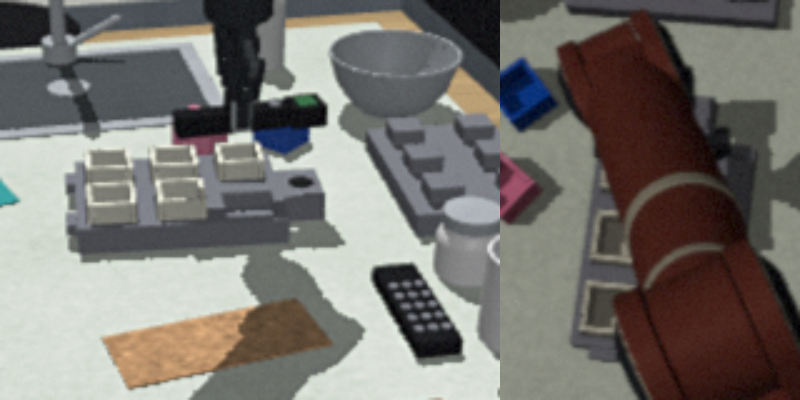

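The close-up shows the thermometer level with its head over the patch, and all pots seated. The window is about 4–5 mm off, so I'll nudge it and hold.

Emit:
jog_arm(
  moves=[
    {"slide": [-0.04, 0.05, 0], "turn": [0, 0, 0]},
    {"slide": [0, 0, 0], "turn": [0, 0, 0]},
    {"slide": [0, 0, 0], "turn": [0, 0, 0]},
    {"slide": [0, 0, 0], "turn": [0, 0, 0]},
    {"slide": [0, 0, 0], "turn": [0, 0, 0]},
    {"slide": [0, 0, 0], "turn": [0, 0, 0]},
    {"slide": [0, 0, 0], "turn": [0, 0, 0]},
    {"slide": [0, 0, 0], "turn": [0, 0, 0]},
    {"slide": [0, 0, 0], "turn": [0, 0, 0]},
    {"slide": [0, 0, 0], "turn": [0, 0, 0]},
    {"slide": [0, 0, 0], "turn": [0, 0, 0]},
    {"slide": [0, 0, 0], "turn": [0, 0, 0]},
    {"slide": [0, 0, 0], "turn": [0, 0, 0]},
    {"slide": [0, 0, 0], "turn": [0, 0, 0]},
    {"slide": [0, 0, 0], "turn": [0, 0, 0]},
    {"slide": [0, 0, 0], "turn": [0, 0, 0]},
    {"slide": [0, 0, 0], "turn": [0, 0, 0]},
    {"slide": [0, 0, 0], "turn": [0, 0, 0]},
    {"slide": [0, 0, 0], "turn": [0, 0, 0]},
    {"slide": [0, 0, 0], "turn": [0, 0, 0]},
  ],
)

```text
time_s: 9.3
tcp_pos: [0.5737, 0.248, 0.1153]
tcp_rot: [0.063, -3.141, 0.0]
force: [-0.8, 0.1, -1.9]
opening: 0.0268
grip_force: 60.3
```

Emit:
jog_arm(
  moves=[
    {"slide": [0, 0, 0], "turn": [0, 0, 0]},
    {"slide": [0, 0, 0], "turn": [0, 0, 0]},
    {"slide": [0, 0, 0], "turn": [0, 0, 0]},
    {"slide": [0, 0, 0], "turn": [0, 0, 0]},
    {"slide": [0, 0, 0], "turn": [0, 0, 0]},
    {"slide": [0, 0, 0], "turn": [0, 0, 0]},
    {"slide": [0, 0, 0], "turn": [0, 0, 0]},
    {"slide": [0, 0, 0], "turn": [0, 0, 0]},
    {"slide": [0, 0, 0], "turn": [0, 0, 0]},
    {"slide": [0, 0, 0], "turn": [0, 0, 0]},
    {"slide": [0, 0, 0], "turn": [0, 0, 0]},
    {"slide": [0, 0, 0], "turn": [0, 0, 0]},
  ],
)

```text
time_s: 10.8
tcp_pos: [0.5737, 0.248, 0.1153]
tcp_rot: [0.063, -3.141, 0.0]
force: [0.5, 0.0, -1.1]
opening: 0.0269
grip_force: 60.3
```

```bash
python3 - <<'E'
from m import *
st(); go(.497,-.011,.008,92.3)
c=grab('side'); P,f,Z,g,hsv=measure(c); gr=clean((Z>.1)&(Z<.16)&win(240,130,440,290)&(hsv[...,1]>100)&(f[...,1]>f[...,2]+15)); print('screen',P[gr].mean(0).round(4))
t=clean((Z>.1)&(Z<.16)&(np.abs(P[...,0]-.6)<.12)&(np.abs(P[...,1]-.24)<.05)&win(240,130,440,290));q=P[t];print(q.min(0),q.max(0))
E
```

```text
{'time_s': 10.8, 'tcp_pos': [0.574, 0.248, 0.115], 'tcp_rot': [0.063, -3.141, 0.0], 'force': [0.47, 0.029, -1.149], 'opening': 0.027, 'grip_force': 60.276}
yaw now 92.3 turn [-0. -0.  0.] slide [ 0.87  -2.558  1.073]
screen [0.6517 0.2457 0.1404]
[0.49936629 0.21574094 0.11370475] [0.67190491 0.27347669 0.15952021]
```

Emit:
jog_arm(
  moves=[
    {"slide": [0.05, -0.15, 0], "turn": [0, 0, 0]},
    {"slide": [0.09, -0.26, 0], "turn": [0, 0, 0]},
    {"slide": [0.09, -0.26, 0], "turn": [0, 0, 0]},
    {"slide": [0.09, -0.26, 0], "turn": [0, 0, 0]},
    {"slide": [0.09, -0.26, 0], "turn": [0, 0, 0]},
    {"slide": [0.09, -0.26, 0], "turn": [0, 0, 0]},
    {"slide": [0.09, -0.26, 0], "turn": [0, 0, 0]},
    {"slide": [0.09, -0.26, 0], "turn": [0, 0, 0]},
    {"slide": [0.09, -0.26, 0], "turn": [0, 0, 0]},
    {"slide": [0.06, -0.26, 0], "turn": [0, 0, 0]},
    {"slide": [0.04, -0.07, 0], "turn": [0, 0, 0]},
    {"slide": [0, 0, 0.3], "turn": [0, 0, 0]},
    {"slide": [0, 0, 0.3], "turn": [0, 0, 0]},
    {"slide": [0, 0, 0.22], "turn": [0, 0, 0]},
    {"slide": [0, 0, 0.12], "turn": [0, 0, 0]},
    {"slide": [0, 0, 0.08], "turn": [0, 0, 0]},
    {"slide": [0, 0, 0.05], "turn": [0, 0, 0]},
    {"slide": [0, 0, 0], "turn": [0, 0, 0]},
    {"slide": [0, 0, 0], "turn": [0, 0, 0]},
  ],
)

```text
time_s: 13.22
tcp_pos: [0.4974, -0.0113, 0.0088]
tcp_rot: [-0.063, 3.14, -0.0]
force: [0.7, -0.3, -0.9]
opening: 0.0269
grip_force: 60.3
```

```bash
python3 - <<'E'
from m import *
st()
c=grab('side'); P,f,Z,g,hsv=measure(c); w=win(260,225,420,300)&(P[...,0]<.62)
t=clean(w&(g<60)&(Z<.04)&(Z>.01));q=P[t];print(rect(P,t),q.min(0),q.max(0))
cv2.imwrite('pics/s3.png',cv2.resize(c['frame'][170:310,240:440],(600,420)))
E
```

```text
{'time_s': 13.225, 'tcp_pos': [0.497, -0.011, 0.009], 'tcp_rot': [-0.063, 3.14, -0.0], 'force': [0.688, -0.331, -0.925], 'opening': 0.027, 'grip_force': 60.276}
(array([508.4, -19. ]), 168.6, 42.2, 5.79, 687) [ 0.42404012 -0.04202966  0.01012968] [0.59398792 0.00530915 0.03979554]
```

View pics/s3.png

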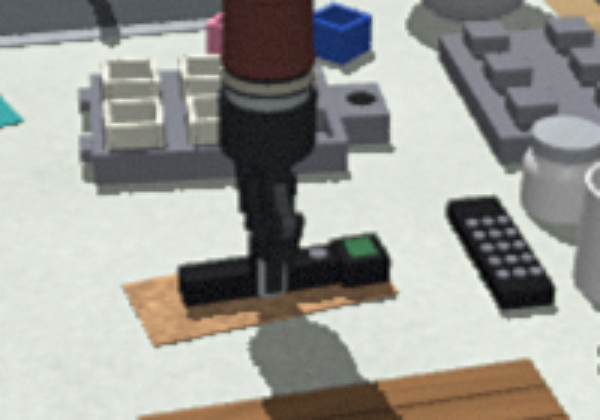

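The thermometer is level, about 1–2 mm above its cork mat. I'll lower it, release and rise straight up.

Emit:
jog_arm(
  moves=[
    {"slide": [0, 0, 0.015], "turn": [0, 0, 0]},
    {"slide": [0, 0, 0], "turn": [0, 0, 0]},
  ],
)

```text
time_s: 13.52
tcp_pos: [0.497, -0.0113, 0.0069]
tcp_rot: [0.063, -3.141, 0.0]
force: [1.1, -0.5, -1.4]
opening: 0.0269
grip_force: 60.3
```

Emit:
jog_arm(
  moves=[
    {"slide": [0, 0, 0], "turn": [0, 0, 0]},
    {"slide": [0, 0, 0], "turn": [0, 0, 0]},
    {"slide": [0, 0, 0], "turn": [0, 0, 0]},
    {"slide": [0, 0, 0], "turn": [0, 0, 0]},
    {"slide": [0, 0, 0], "turn": [0, 0, 0]},
    {"slide": [0, 0, 0], "turn": [0, 0, 0]},
    {"slide": [0, 0, -0.2], "turn": [0, 0, 0]},
    {"slide": [0, 0, -0.4], "turn": [0, 0, 0]},
    {"slide": [0, 0, -0.5], "turn": [0, 0, 0]},
    {"slide": [0, 0, -0.3], "turn": [0, 0, 0]},
    {"slide": [0, 0, 0], "turn": [0, 0, 0]},
  ],
  claw=0.85,
)

```text
time_s: 14.9
tcp_pos: [0.4986, -0.0113, 0.1491]
tcp_rot: [-0.063, 3.135, -0.0]
force: [0.4, -0.0, 0.1]
opening: 0.0724
grip_force: 0.0
```

```bash
cat >> m.py <<'E'
def pots(c,w):
    P,f,Z,g,hsv=measure(c); pm=(w&(Z>.043)&(Z<.07)&(hsv[...,1]<60)&(hsv[...,2]>60)).astype(np.uint8)
    n,L,s,ce=cv2.connectedComponentsWithStats(pm)
    for i in range(1,n):
        if s[i,4]>60: print('pot',np.round(ce[i]),rect(P,L==i))
def therm(c,w=None):
    P,f,Z,g,hsv=measure(c); w=win(260,215,420,310) if w is None else w
    t=clean(w&(g<70)&(Z<.04)&(Z>.012)&(P[...,0]<.63)); return rect(P,t)
E
python3 - <<'E'
from m import *
st(); go(.424,.2235,.15,84.4)
c=grab('side'); print(therm(c)); c=grab('top'); print(board(c)); pots(c,win(200,165,285,290))
E
```

```text
{'time_s': 14.9, 'tcp_pos': [0.499, -0.011, 0.149], 'tcp_rot': [-0.063, 3.135, -0.0], 'force': [0.413, -0.021, 0.091], 'opening': 0.072, 'grip_force': 0.0}
yaw now 92.29 turn [0.    0.004 0.088] slide [ 0.972  2.264 -0.009]
(array([517.1, -99.8]), 203.2, 171.2, -83.83, 977)
(array([ 522.9, -262.7]), 300.2, 210.4, 1.26, 7561)
pot [231. 205.] (array([587.8, 297.6]), 55.7, 55.4, 82.41, 189)
pot [227. 234.] (array([510. , 305.5]), 55.2, 54.7, 85.16, 187)
pot [261. 238.] (array([501.2, 216.4]), 55.0, 54.6, 84.1, 186)
pot [223. 263.] (array([434. , 313.7]), 55.6, 54.6, 83.88, 186)
pot [257. 266.] (array([423.9, 223.2]), 55.1, 54.9, -7.39, 185)
```

Emit:
jog_arm(
  moves=[
    {"slide": [0, 0, 0], "turn": [0, 0.004, 0.088]},
    {"slide": [0.12, 0.28, 0], "turn": [0, 0, 0]},
    {"slide": [0.12, 0.28, 0], "turn": [0, 0, 0]},
    {"slide": [0.12, 0.28, 0], "turn": [0, 0, 0]},
    {"slide": [0.12, 0.28, 0], "turn": [0, 0, 0]},
    {"slide": [0.12, 0.28, 0], "turn": [0, 0, 0]},
    {"slide": [0.12, 0.28, 0], "turn": [0, 0, 0]},
    {"slide": [0.12, 0.28, 0], "turn": [0, 0, 0]},
    {"slide": [0.12, 0.28, 0], "turn": [0, 0, 0]},
    {"slide": [0.01, 0.02, 0], "turn": [0, 0, 0]},
    {"slide": [0, 0, 0], "turn": [0, 0, 0]},
  ],
)

```text
time_s: 16.38
tcp_pos: [0.4223, 0.222, 0.1463]
tcp_rot: [-0.154, -3.13, 0.004]
force: [0.2, 0.1, 0.6]
opening: 0.0729
grip_force: 0.0
```

```bash
python3 - <<'E'
from m import *
st(); go(.424,.2232,.031,84.4)
c=grab('top'); print(board(c)); P,f,Z,g,hsv=measure(c); t=clean(win(300,190,390,300)&(Z>.018)&(Z<.045)&(g<70)&(P[...,0]<.62)); print('th',rect(P,t)); q=P[t]; print(np.percentile(q,[2,98],axis=0).round(3))
E
```

```text
{'time_s': 16.375, 'tcp_pos': [0.422, 0.222, 0.146], 'tcp_rot': [-0.154, -3.13, 0.004], 'force': [0.188, 0.079, 0.579], 'opening': 0.073, 'grip_force': 0.0}
yaw now 84.36 turn [-0.002 -0.005 -0.   ] slide [-0.016  0.014  1.153]
(array([ 522.8, -262.6]), 299.5, 210.7, 1.51, 7643)
th (array([511.7, -12.5]), 169.7, 41.0, 1.89, 696)
[[ 0.433 -0.028  0.021]
 [ 0.593  0.009  0.035]]
```

The thermometer lies on the mat with its origin near (0.496, -0.013). Next is pot4.

Emit:
jog_arm(
  moves=[
    {"slide": [-0.016, 0.014, 0.2], "turn": [0, -0.005, 0]},
    {"slide": [0, 0, 0.35], "turn": [0, 0, 0]},
    {"slide": [0, 0, 0.3], "turn": [0, 0, 0]},
    {"slide": [0, 0, 0.2], "turn": [0, 0, 0]},
    {"slide": [0, 0, 0.1], "turn": [0, 0, 0]},
    {"slide": [0, 0, 0], "turn": [0, 0, 0]},
    {"slide": [0, 0, 0], "turn": [0, 0, 0]},
  ],
)

```text
time_s: 17.3
tcp_pos: [0.425, 0.2243, 0.033]
tcp_rot: [0.155, 3.135, 0.0]
force: [0.2, -0.1, 0.9]
opening: 0.0727
grip_force: 0.0
```

```bash
python3 - <<'E'
from m import *
st(); go(.424,.2232,.031,84.4)
E
```

```text
{'time_s': 17.3, 'tcp_pos': [0.425, 0.224, 0.033], 'tcp_rot': [0.155, 3.135, 0.0], 'force': [0.219, -0.122, 0.923], 'opening': 0.073, 'grip_force': 0.0}
yaw now 84.35 turn [ 0.     0.002 -0.001] slide [ 0.009 -0.012  0.02 ]
```

Emit:
jog_arm(
  moves=[
    {"slide": [0, 0, 0], "turn": [0, 0, 0]},
    {"slide": [0, 0, 0], "turn": [0, 0, 0]},
    {"slide": [0, 0, 0], "turn": [0, 0, 0]},
    {"slide": [0, 0, 0], "turn": [0, 0, 0]},
    {"slide": [0, 0, 0], "turn": [0, 0, 0]},
  ],
  claw=0,
)

```text
time_s: 17.92
tcp_pos: [0.425, 0.2246, 0.0334]
tcp_rot: [0.154, 3.135, 0.001]
force: [-0.6, -0.1, 4.5]
opening: 0.0524
grip_force: 64.2
```

Emit:
jog_arm(
  moves=[
    {"slide": [0, 0, -0.1], "turn": [0, 0, 0]},
    {"slide": [0, 0, -0.2], "turn": [0, 0, 0]},
    {"slide": [0, 0, -0.3], "turn": [0, 0, 0]},
    {"slide": [0, 0, -0.3], "turn": [0, 0, 0]},
    {"slide": [0, 0, -0.1], "turn": [0, 0, 0]},
    {"slide": [-0.08, -0.2, 0], "turn": [0, 0, 0]},
    {"slide": [-0.115, -0.408, 0], "turn": [0, 0, 0]},
    {"slide": [-0.115, -0.408, 0], "turn": [0, 0, 0]},
    {"slide": [-0.115, -0.408, 0], "turn": [0, 0, 0]},
    {"slide": [-0.115, -0.408, 0], "turn": [0, 0, 0]},
    {"slide": [-0.115, -0.408, 0], "turn": [0, 0, 0]},
    {"slide": [-0.115, -0.408, 0], "turn": [0, 0, 0]},
    {"slide": [-0.115, -0.408, 0], "turn": [0, 0, 0]},
    {"slide": [-0.115, -0.408, 0], "turn": [0, 0, 0]},
    {"slide": [-0.115, -0.408, 0], "turn": [0, 0, 0]},
    {"slide": [-0.115, -0.408, 0], "turn": [0, 0, 0]},
    {"slide": [-0.115, -0.408, 0], "turn": [0, 0, 0]},
    {"slide": [-0.115, -0.408, 0], "turn": [0, 0, 0]},
    {"slide": [-0.055, -0.2, 0], "turn": [0, 0, 0]},
    {"slide": [0, 0, 0], "turn": [0, 0, 0]},
  ],
)

```text
time_s: 20.42
tcp_pos: [0.5218, -0.3194, 0.1316]
tcp_rot: [-0.16, -3.137, 0.001]
force: [-0.8, -0.2, -0.7]
opening: 0.0528
grip_force: 63.9
```

```bash
python3 - <<'E'
from m import *
st(); go(.524,-.318,.035,84.4)
c=grab('top'); print(board(c)); c=grab('side'); cv2.imwrite('pics/s4.png',c['frame'])
E
```

```text
{'time_s': 20.425, 'tcp_pos': [0.522, -0.319, 0.132], 'tcp_rot': [-0.16, -3.137, 0.001], 'force': [-0.805, -0.154, -0.714], 'opening': 0.053, 'grip_force': 63.917}
yaw now 84.17 turn [-0.001 -0.    -0.003] slide [-0.02   0.016  0.966]
(array([ 522.7, -262.2]), 299.1, 208.7, 1.39, 6169)
```

View pics/s4.png

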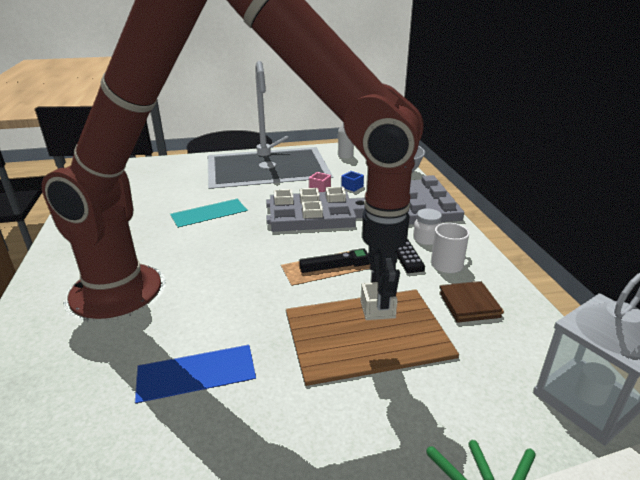

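The pot is held upright over the board at (379,300). I'll lower and release it.

Emit:
jog_arm(
  moves=[
    {"slide": [-0.02, 0.016, 0.3], "turn": [0, 0, 0]},
    {"slide": [0, 0, 0.3], "turn": [0, 0, 0]},
    {"slide": [0, 0, 0.2], "turn": [0, 0, 0]},
    {"slide": [0, 0, 0.1], "turn": [0, 0, 0]},
    {"slide": [0, 0, 0.05], "turn": [0, 0, 0]},
    {"slide": [0, 0, 0.02], "turn": [0, 0, 0]},
    {"slide": [0, 0, 0], "turn": [0, 0, 0]},
    {"slide": [0, 0, 0], "turn": [0, 0, 0]},
  ],
)

```text
time_s: 21.52
tcp_pos: [0.5258, -0.3164, 0.0364]
tcp_rot: [0.154, 3.135, -0.002]
force: [0.2, -0.3, -1.3]
opening: 0.0527
grip_force: 63.9
```

Emit:
jog_arm(
  moves=[
    {"slide": [0, 0, 0], "turn": [0, 0, 0]},
    {"slide": [0, 0, 0], "turn": [0, 0, 0]},
    {"slide": [0, 0, 0], "turn": [0, 0, 0]},
    {"slide": [0, 0, 0], "turn": [0, 0, 0]},
    {"slide": [0, 0, -0.2], "turn": [0, 0, 0]},
    {"slide": [0, 0, -0.4], "turn": [0, 0, 0]},
    {"slide": [0, 0, -0.3], "turn": [0, 0, 0]},
    {"slide": [0, 0, -0.1], "turn": [0, 0, 0]},
    {"slide": [0, 0, 0], "turn": [0, 0, 0]},
  ],
  claw=0.85,
)

```text
time_s: 22.65
tcp_pos: [0.5253, -0.316, 0.1358]
tcp_rot: [0.154, 3.136, -0.001]
force: [-1.2, -0.3, 0.6]
opening: 0.0726
grip_force: 0.0
```

```bash
python3 - <<'E'
from m import *
st(); go(.434,.3135,.135,84.4)
E
```

```text
{'time_s': 22.65, 'tcp_pos': [0.525, -0.316, 0.136], 'tcp_rot': [0.154, 3.136, -0.001], 'force': [-1.226, -0.334, 0.604], 'opening': 0.073, 'grip_force': 0.0}
yaw now 84.38 turn [-0.     0.001 -0.   ] slide [1.523 6.176 0.008]
```

Emit:
jog_arm(
  moves=[
    {"slide": [0.05, 0.2, 0], "turn": [0, 0, 0]},
    {"slide": [0.103, 0.42, 0], "turn": [0, 0, 0]},
    {"slide": [0.103, 0.42, 0], "turn": [0, 0, 0]},
    {"slide": [0.103, 0.42, 0], "turn": [0, 0, 0]},
    {"slide": [0.103, 0.42, 0], "turn": [0, 0, 0]},
    {"slide": [0.103, 0.42, 0], "turn": [0, 0, 0]},
    {"slide": [0.103, 0.42, 0], "turn": [0, 0, 0]},
    {"slide": [0.103, 0.42, 0], "turn": [0, 0, 0]},
    {"slide": [0.103, 0.42, 0], "turn": [0, 0, 0]},
    {"slide": [0.103, 0.42, 0], "turn": [0, 0, 0]},
    {"slide": [0.103, 0.42, 0], "turn": [0, 0, 0]},
    {"slide": [0.103, 0.42, 0], "turn": [0, 0, 0]},
    {"slide": [0.103, 0.42, 0], "turn": [0, 0, 0]},
    {"slide": [0.103, 0.42, 0], "turn": [0, 0, 0]},
    {"slide": [0.103, 0.42, 0], "turn": [0, 0, 0]},
    {"slide": [0.03, 0.1, 0], "turn": [0, 0, 0]},
    {"slide": [0, 0, 0], "turn": [0, 0, 0]},
  ],
)

```text
time_s: 24.78
tcp_pos: [0.4335, 0.3134, 0.134]
tcp_rot: [-0.152, -3.137, 0.004]
force: [0.9, -0.3, -0.8]
opening: 0.0719
grip_force: 0.0
```

```bash
python3 - <<'E'
from m import *
st(); go(.434,.3135,.032,84.4)
c=grab('top'); print(board(c)); pots(c,win(385,165,500,310)); cv2.imwrite('pics/t5.png',c['frame'])
E
```

```text
{'time_s': 24.775, 'tcp_pos': [0.433, 0.313, 0.134], 'tcp_rot': [-0.152, -3.137, 0.004], 'force': [0.927, -0.318, -0.757], 'opening': 0.072, 'grip_force': 0.0}
yaw now 84.45 turn [-0.002 -0.     0.001] slide [-0.005  0.002  1.02 ]
(array([ 523.2, -262.7]), 300.4, 210.3, 1.22, 7095)
pot [462. 231.] (array([ 524.4, -316.9]), 55.2, 55.0, -4.02, 197)
```

Pot4 stands on the board. Next is pot1.

Emit:
jog_arm(
  moves=[
    {"slide": [0, 0, 0.2], "turn": [0, 0, 0]},
    {"slide": [0, 0, 0.3], "turn": [0, 0, 0]},
    {"slide": [0, 0, 0.3], "turn": [0, 0, 0]},
    {"slide": [0, 0, 0.15], "turn": [0, 0, 0]},
    {"slide": [0, 0, 0.07], "turn": [0, 0, 0]},
    {"slide": [0, 0, 0], "turn": [0, 0, 0]},
    {"slide": [0, 0, 0], "turn": [0, 0, 0]},
  ],
)

```text
time_s: 25.7
tcp_pos: [0.4351, 0.3141, 0.0342]
tcp_rot: [0.154, 3.135, 0.001]
force: [-0.1, 0.2, 0.3]
opening: 0.0723
grip_force: 0.0
```

Emit:
jog_arm(
  moves=[
    {"slide": [0, 0, 0], "turn": [0, 0, 0]},
    {"slide": [0, 0, 0], "turn": [0, 0, 0]},
    {"slide": [0, 0, 0], "turn": [0, 0, 0]},
    {"slide": [0, 0, 0], "turn": [0, 0, 0]},
    {"slide": [0, 0, 0], "turn": [0, 0, 0]},
    {"slide": [0, 0, -0.1], "turn": [0, 0, 0]},
    {"slide": [0, 0, -0.2], "turn": [0, 0, 0]},
    {"slide": [0, 0, -0.3], "turn": [0, 0, 0]},
    {"slide": [0, 0, -0.3], "turn": [0, 0, 0]},
    {"slide": [0, 0, -0.1], "turn": [0, 0, 0]},
    {"slide": [0, 0, 0], "turn": [0, 0, 0]},
  ],
  claw=0,
)

```text
time_s: 27.08
tcp_pos: [0.4343, 0.3138, 0.1335]
tcp_rot: [0.154, 3.136, -0.0]
force: [0.5, -0.1, -1.7]
opening: 0.0528
grip_force: 64.1
```

```bash
python3 - <<'E'
from m import *
st(); go(.622,-.205,.135,84.4)
E
```

```text
{'time_s': 27.075, 'tcp_pos': [0.434, 0.314, 0.133], 'tcp_rot': [0.154, 3.136, -0.0], 'force': [0.467, -0.093, -1.731], 'opening': 0.053, 'grip_force': 64.08}
yaw now 84.38 turn [-0.     0.001 -0.   ] slide [-2.374 -4.98  -0.015]
```

Emit:
jog_arm(
  moves=[
    {"slide": [-0.09, -0.19, 0], "turn": [0, 0, 0]},
    {"slide": [-0.19, -0.4, 0], "turn": [0, 0, 0]},
    {"slide": [-0.19, -0.4, 0], "turn": [0, 0, 0]},
    {"slide": [-0.19, -0.4, 0], "turn": [0, 0, 0]},
    {"slide": [-0.19, -0.4, 0], "turn": [0, 0, 0]},
    {"slide": [-0.19, -0.4, 0], "turn": [0, 0, 0]},
    {"slide": [-0.19, -0.4, 0], "turn": [0, 0, 0]},
    {"slide": [-0.19, -0.4, 0], "turn": [0, 0, 0]},
    {"slide": [-0.19, -0.4, 0], "turn": [0, 0, 0]},
    {"slide": [-0.19, -0.4, 0], "turn": [0, 0, 0]},
    {"slide": [-0.19, -0.4, 0], "turn": [0, 0, 0]},
    {"slide": [-0.19, -0.4, 0], "turn": [0, 0, 0]},
    {"slide": [-0.15, -0.3, 0], "turn": [0, 0, 0]},
    {"slide": [-0.04, -0.09, 0], "turn": [0, 0, 0]},
    {"slide": [0, 0, 0], "turn": [0, 0, 0]},
    {"slide": [0, 0, 0], "turn": [0, 0, 0]},
  ],
)

```text
time_s: 29.08
tcp_pos: [0.6211, -0.2021, 0.1333]
tcp_rot: [-0.15, -3.138, -0.003]
force: [0.4, 1.2, -1.5]
opening: 0.0526
grip_force: 64.1
```

```bash
cat >> m.py <<'E'
def place(x,y):
    st(); go(x,y,.036,84.4); c=grab('top'); print(board(c)); c=grab('side'); P,f,Z,g,hsv=measure(c); p=np.array(telemetry.get_state()['tcp_pos'])
    m=(np.linalg.norm(P[...,:2]-p[:2],axis=-1)<.05)&(Z>p[2]-.06)&(Z<p[2]+.03)&(hsv[...,1]<60)&(hsv[...,2]>110); q=P[m]
    print('held pot',m.sum(),'z',np.percentile(q[:,2],[2,98]).round(3) if len(q) else None,'rel tcp',np.percentile(q[:,2],[2,98]).round(3)-p[2].round(3) if len(q) else '')
E
python3 -c "
from m import *
place(.622,-.205)"
```

```text
{'time_s': 29.075, 'tcp_pos': [0.621, -0.202, 0.133], 'tcp_rot': [-0.15, -3.138, -0.003], 'force': [0.37, 1.204, -1.489], 'opening': 0.053, 'grip_force': 64.091}
yaw now 84.54 turn [ 0.001 -0.     0.002] slide [-0.012 -0.028  0.973]
(array([ 522.6, -262.8]), 298.3, 209.7, 1.23, 1520)
held pot 599 z [0.114 0.156] rel tcp [-0.02   0.022]
```

Emit:
jog_arm(
  moves=[
    {"slide": [-0.01, -0.025, 0.3], "turn": [0, 0, 0]},
    {"slide": [0, 0, 0.3], "turn": [0, 0, 0]},
    {"slide": [0, 0, 0.2], "turn": [0, 0, 0]},
    {"slide": [0, 0, 0.1], "turn": [0, 0, 0]},
    {"slide": [0, 0, 0.06], "turn": [0, 0, 0]},
    {"slide": [0, 0, 0.02], "turn": [0, 0, 0]},
    {"slide": [0, 0, 0], "turn": [0, 0, 0]},
    {"slide": [0, 0, 0], "turn": [0, 0, 0]},
  ],
)

```text
time_s: 30.18
tcp_pos: [0.6228, -0.2078, 0.0366]
tcp_rot: [0.154, 3.135, -0.001]
force: [-0.3, -0.4, -1.6]
opening: 0.0527
grip_force: 64.1
```

Emit:
jog_arm(
  moves=[
    {"slide": [0, 0, 0], "turn": [0, 0, 0]},
    {"slide": [0, 0, 0], "turn": [0, 0, 0]},
    {"slide": [0, 0, 0], "turn": [0, 0, 0]},
    {"slide": [0, 0, 0], "turn": [0, 0, 0]},
    {"slide": [0, 0, -0.2], "turn": [0, 0, 0]},
    {"slide": [0, 0, -0.4], "turn": [0, 0, 0]},
    {"slide": [0, 0, -0.3], "turn": [0, 0, 0]},
    {"slide": [0, 0, -0.1], "turn": [0, 0, 0]},
    {"slide": [0, 0, 0], "turn": [0, 0, 0]},
  ],
  claw=0.85,
)

```text
time_s: 31.3
tcp_pos: [0.6224, -0.2076, 0.1368]
tcp_rot: [0.154, 3.135, -0.001]
force: [0.4, -0.7, -0.0]
opening: 0.0723
grip_force: 0.0
```

```bash
python3 -c "
from m import *
st(); go(.51,.3055,.135,84.4)"
```

```text
{'time_s': 31.3, 'tcp_pos': [0.622, -0.208, 0.137], 'tcp_rot': [0.154, 3.135, -0.001], 'force': [0.387, -0.721, -0.029], 'opening': 0.072, 'grip_force': 0.0}
yaw now 84.38 turn [-0.     0.002 -0.   ] slide [1.62  4.997 0.018]
```

Emit:
jog_arm(
  moves=[
    {"slide": [0.06, 0.19, 0], "turn": [0, 0, 0]},
    {"slide": [0.13, 0.4, 0], "turn": [0, 0, 0]},
    {"slide": [0.13, 0.4, 0], "turn": [0, 0, 0]},
    {"slide": [0.13, 0.4, 0], "turn": [0, 0, 0]},
    {"slide": [0.13, 0.4, 0], "turn": [0, 0, 0]},
    {"slide": [0.13, 0.4, 0], "turn": [0, 0, 0]},
    {"slide": [0.13, 0.4, 0], "turn": [0, 0, 0]},
    {"slide": [0.13, 0.4, 0], "turn": [0, 0, 0]},
    {"slide": [0.13, 0.4, 0], "turn": [0, 0, 0]},
    {"slide": [0.13, 0.4, 0], "turn": [0, 0, 0]},
    {"slide": [0.13, 0.4, 0], "turn": [0, 0, 0]},
    {"slide": [0.13, 0.4, 0], "turn": [0, 0, 0]},
    {"slide": [0.1, 0.31, 0], "turn": [0, 0, 0]},
    {"slide": [0.03, 0.1, 0], "turn": [0, 0, 0]},
    {"slide": [0, 0, 0], "turn": [0, 0, 0]},
    {"slide": [0, 0, 0], "turn": [0, 0, 0]},
  ],
)

```text
time_s: 33.3
tcp_pos: [0.5104, 0.3035, 0.135]
tcp_rot: [0.158, 3.136, -0.004]
force: [-1.2, -0.7, 0.7]
opening: 0.0727
grip_force: 0.0
```

```bash
python3 - <<'E'
from m import *
st(); go(.51,.3055,.033,84.4)
c=grab('top'); print(board(c)); pots(c,win(385,165,500,310))
E
```

```text
{'time_s': 33.3, 'tcp_pos': [0.51, 0.304, 0.135], 'tcp_rot': [0.158, 3.136, -0.004], 'force': [-1.157, -0.735, 0.706], 'opening': 0.073, 'grip_force': 0.0}
yaw now 84.22 turn [-0.002  0.001 -0.002] slide [0.006 0.019 1.02 ]
(array([ 522.6, -262.6]), 299.5, 210.4, 1.47, 6568)
pot [421. 196.] (array([ 619.9, -209.2]), 55.0, 54.8, 83.31, 191)
pot [462. 231.] (array([ 523.2, -317.3]), 54.8, 53.4, -4.78, 188)
```

Emit:
jog_arm(
  moves=[
    {"slide": [0.003, 0.01, 0.2], "turn": [0, 0, 0]},
    {"slide": [0, 0, 0.3], "turn": [0, 0, 0]},
    {"slide": [0, 0, 0.3], "turn": [0, 0, 0]},
    {"slide": [0, 0, 0.15], "turn": [0, 0, 0]},
    {"slide": [0, 0, 0.07], "turn": [0, 0, 0]},
    {"slide": [0, 0, 0], "turn": [0, 0, 0]},
    {"slide": [0, 0, 0], "turn": [0, 0, 0]},
  ],
)

```text
time_s: 34.22
tcp_pos: [0.5106, 0.3072, 0.0344]
tcp_rot: [0.154, 3.135, 0.001]
force: [0.1, 0.2, 0.5]
opening: 0.0726
grip_force: 0.0
```

Emit:
jog_arm(
  moves=[
    {"slide": [0, 0, 0], "turn": [0, 0, 0]},
    {"slide": [0, 0, 0], "turn": [0, 0, 0]},
    {"slide": [0, 0, 0], "turn": [0, 0, 0]},
    {"slide": [0, 0, 0], "turn": [0, 0, 0]},
    {"slide": [0, 0, 0], "turn": [0, 0, 0]},
    {"slide": [0, 0, -0.1], "turn": [0, 0, 0]},
    {"slide": [0, 0, -0.2], "turn": [0, 0, 0]},
    {"slide": [0, 0, -0.3], "turn": [0, 0, 0]},
    {"slide": [0, 0, -0.3], "turn": [0, 0, 0]},
    {"slide": [0, 0, -0.1], "turn": [0, 0, 0]},
    {"slide": [0, 0, 0], "turn": [0, 0, 0]},
  ],
  claw=0,
)

```text
time_s: 35.6
tcp_pos: [0.5096, 0.3069, 0.1335]
tcp_rot: [0.154, 3.136, -0.001]
force: [-0.2, 0.2, -1.7]
opening: 0.0525
grip_force: 64.7
```

```bash
python3 - <<'E'
from m import *
st(); go(.622,-.317,.135,84.4)
E
```

```text
{'time_s': 35.6, 'tcp_pos': [0.51, 0.307, 0.134], 'tcp_rot': [0.154, 3.136, -0.001], 'force': [-0.222, 0.225, -1.672], 'opening': 0.053, 'grip_force': 64.739}
yaw now 84.38 turn [-0.     0.001 -0.   ] slide [-1.727 -6.099 -0.015]
```

Emit:
jog_arm(
  moves=[
    {"slide": [-0.055, -0.2, 0], "turn": [0, 0, 0]},
    {"slide": [-0.115, -0.405, 0], "turn": [0, 0, 0]},
    {"slide": [-0.115, -0.405, 0], "turn": [0, 0, 0]},
    {"slide": [-0.115, -0.405, 0], "turn": [0, 0, 0]},
    {"slide": [-0.115, -0.405, 0], "turn": [0, 0, 0]},
    {"slide": [-0.115, -0.405, 0], "turn": [0, 0, 0]},
    {"slide": [-0.115, -0.405, 0], "turn": [0, 0, 0]},
    {"slide": [-0.115, -0.405, 0], "turn": [0, 0, 0]},
    {"slide": [-0.115, -0.405, 0], "turn": [0, 0, 0]},
    {"slide": [-0.115, -0.405, 0], "turn": [0, 0, 0]},
    {"slide": [-0.115, -0.405, 0], "turn": [0, 0, 0]},
    {"slide": [-0.115, -0.405, 0], "turn": [0, 0, 0]},
    {"slide": [-0.115, -0.405, 0], "turn": [0, 0, 0]},
    {"slide": [-0.115, -0.405, 0], "turn": [0, 0, 0]},
    {"slide": [-0.115, -0.405, 0], "turn": [0, 0, 0]},
    {"slide": [-0.05, -0.18, 0], "turn": [0, 0, 0]},
    {"slide": [-0.01, -0.04, 0], "turn": [0, 0, 0]},
    {"slide": [0, 0, 0], "turn": [0, 0, 0]},
    {"slide": [0, 0, 0], "turn": [0, 0, 0]},
  ],
)

```text
time_s: 37.98
tcp_pos: [0.6223, -0.3134, 0.134]
tcp_rot: [0.149, 3.137, 0.002]
force: [-0.7, -0.3, -0.9]
opening: 0.0527
grip_force: 64.7
```

```bash
python3 -c "
from m import *
place(.622,-.317); pots(load('top'),win(385,165,500,310))"
```

```text
{'time_s': 37.975, 'tcp_pos': [0.622, -0.313, 0.134], 'tcp_rot': [0.149, 3.137, 0.002], 'force': [-0.659, -0.281, -0.853], 'opening': 0.053, 'grip_force': 64.713}
yaw now 84.56 turn [0.001 0.001 0.002] slide [-0.001 -0.036  0.98 ]
(array([ 521.7, -252.6]), 298.4, 190.0, 0.87, 3999)
held pot 716 z [0.114 0.156] rel tcp [-0.02   0.022]
pot [421. 196.] (array([ 619.6, -209.2]), 54.9, 54.8, -5.55, 194)
```

Emit:
jog_arm(
  moves=[
    {"slide": [0, -0.02, 0.3], "turn": [0, 0, 0]},
    {"slide": [0, 0, 0.3], "turn": [0, 0, 0]},
    {"slide": [0, 0, 0.2], "turn": [0, 0, 0]},
    {"slide": [0, 0, 0.1], "turn": [0, 0, 0]},
    {"slide": [0, 0, 0.06], "turn": [0, 0, 0]},
    {"slide": [0, 0, 0.02], "turn": [0, 0, 0]},
    {"slide": [0, 0, 0], "turn": [0, 0, 0]},
    {"slide": [0, 0, 0], "turn": [0, 0, 0]},
  ],
)

```text
time_s: 39.08
tcp_pos: [0.6221, -0.3183, 0.0367]
tcp_rot: [0.154, 3.135, -0.002]
force: [-0.3, -0.0, -0.6]
opening: 0.0529
grip_force: 64.7
```

Emit:
jog_arm(
  moves=[
    {"slide": [0, 0, 0], "turn": [0, 0, 0]},
    {"slide": [0, 0, 0], "turn": [0, 0, 0]},
    {"slide": [0, 0, 0], "turn": [0, 0, 0]},
    {"slide": [0, 0, 0], "turn": [0, 0, 0]},
    {"slide": [0, 0, -0.2], "turn": [0, 0, 0]},
    {"slide": [0, 0, -0.4], "turn": [0, 0, 0]},
    {"slide": [0, 0, -0.3], "turn": [0, 0, 0]},
    {"slide": [0, 0, -0.1], "turn": [0, 0, 0]},
    {"slide": [0, 0, 0], "turn": [0, 0, 0]},
  ],
  claw=0.85,
)

```text
time_s: 40.2
tcp_pos: [0.6218, -0.3181, 0.1369]
tcp_rot: [0.154, 3.135, -0.002]
force: [0.2, 0.2, -0.3]
opening: 0.0725
grip_force: 0.0
```

```bash
python3 -c "
from m import *
st(); go(.5012,.2164,.135,84.4)"
```

```text
{'time_s': 40.2, 'tcp_pos': [0.622, -0.318, 0.137], 'tcp_rot': [0.154, 3.135, -0.002], 'force': [0.167, 0.239, -0.258], 'opening': 0.072, 'grip_force': 0.0}
yaw now 84.38 turn [-0.001  0.002 -0.   ] slide [1.722 5.202 0.019]
```

Emit:
jog_arm(
  moves=[
    {"slide": [0.06, 0.2, 0], "turn": [0, 0, 0]},
    {"slide": [0.133, 0.4, 0], "turn": [0, 0, 0]},
    {"slide": [0.133, 0.4, 0], "turn": [0, 0, 0]},
    {"slide": [0.133, 0.4, 0], "turn": [0, 0, 0]},
    {"slide": [0.133, 0.4, 0], "turn": [0, 0, 0]},
    {"slide": [0.133, 0.4, 0], "turn": [0, 0, 0]},
    {"slide": [0.133, 0.4, 0], "turn": [0, 0, 0]},
    {"slide": [0.133, 0.4, 0], "turn": [0, 0, 0]},
    {"slide": [0.133, 0.4, 0], "turn": [0, 0, 0]},
    {"slide": [0.133, 0.4, 0], "turn": [0, 0, 0]},
    {"slide": [0.133, 0.4, 0], "turn": [0, 0, 0]},
    {"slide": [0.133, 0.4, 0], "turn": [0, 0, 0]},
    {"slide": [0.133, 0.4, 0], "turn": [0, 0, 0]},
    {"slide": [0.05, 0.15, 0], "turn": [0, 0, 0]},
    {"slide": [0.015, 0.05, 0], "turn": [0, 0, 0]},
    {"slide": [0, 0, 0], "turn": [0, 0, 0]},
    {"slide": [0, 0, 0], "turn": [0, 0, 0]},
  ],
)

```text
time_s: 42.32
tcp_pos: [0.5018, 0.2142, 0.1353]
tcp_rot: [0.159, 3.136, -0.003]
force: [-0.5, 0.0, 1.5]
opening: 0.0727
grip_force: 0.0
```

```bash
python3 - <<'E'
from m import *
st(); go(.5012,.2164,.033,84.4)
c=grab('top'); print(board(c)); pots(c,win(385,165,500,310))
E
```

```text
{'time_s': 42.325, 'tcp_pos': [0.502, 0.214, 0.135], 'tcp_rot': [0.159, 3.136, -0.003], 'force': [-0.537, 0.028, 1.468], 'opening': 0.073, 'grip_force': 0.0}
yaw now 84.2 turn [-0.001  0.001 -0.002] slide [0.009 0.022 1.023]
(array([ 523.2, -262.4]), 300.1, 210.3, 1.37, 5965)
pot [420. 196.] (array([ 620.4, -208.8]), 55.2, 54.2, -6.72, 180)
pot [461. 196.] (array([ 621.2, -319.9]), 55.4, 54.6, 83.54, 196)
pot [462. 231.] (array([ 524. , -317.3]), 55.8, 54.5, -5.26, 199)
```

Emit:
jog_arm(
  moves=[
    {"slide": [0.003, 0.008, 0.2], "turn": [0, 0, 0]},
    {"slide": [0, 0, 0.3], "turn": [0, 0, 0]},
    {"slide": [0, 0, 0.3], "turn": [0, 0, 0]},
    {"slide": [0, 0, 0.15], "turn": [0, 0, 0]},
    {"slide": [0, 0, 0.07], "turn": [0, 0, 0]},
    {"slide": [0, 0, 0], "turn": [0, 0, 0]},
    {"slide": [0, 0, 0], "turn": [0, 0, 0]},
  ],
)

```text
time_s: 43.25
tcp_pos: [0.5018, 0.2174, 0.0343]
tcp_rot: [0.154, 3.135, 0.001]
force: [-0.3, -1.0, 0.7]
opening: 0.0727
grip_force: 0.0
```

Emit:
jog_arm(
  moves=[
    {"slide": [0, 0, 0], "turn": [0, 0, 0]},
    {"slide": [0, 0, 0], "turn": [0, 0, 0]},
    {"slide": [0, 0, 0], "turn": [0, 0, 0]},
    {"slide": [0, 0, 0], "turn": [0, 0, 0]},
    {"slide": [0, 0, 0], "turn": [0, 0, 0]},
    {"slide": [0, 0, -0.1], "turn": [0, 0, 0]},
    {"slide": [0, 0, -0.2], "turn": [0, 0, 0]},
    {"slide": [0, 0, -0.3], "turn": [0, 0, 0]},
    {"slide": [0, 0, -0.3], "turn": [0, 0, 0]},
    {"slide": [0, 0, -0.1], "turn": [0, 0, 0]},
    {"slide": [0, 0, 0], "turn": [0, 0, 0]},
  ],
  claw=0,
)

```text
time_s: 44.62
tcp_pos: [0.5009, 0.2171, 0.1336]
tcp_rot: [0.154, 3.136, -0.001]
force: [0.4, 0.1, -1.8]
opening: 0.0527
grip_force: 64.1
```

```bash
python3 - <<'E'
from m import *
st(); go(.426,-.318,.135,84.4)
E
```

```text
{'time_s': 44.625, 'tcp_pos': [0.501, 0.217, 0.134], 'tcp_rot': [0.154, 3.136, -0.001], 'force': [0.372, 0.068, -1.756], 'opening': 0.053, 'grip_force': 64.132}
yaw now 84.38 turn [-0.     0.001 -0.   ] slide [ 0.224 -5.399 -0.014]
```

Emit:
jog_arm(
  moves=[
    {"slide": [0.01, -0.2, 0], "turn": [0, 0, 0]},
    {"slide": [0.017, -0.4, 0], "turn": [0, 0, 0]},
    {"slide": [0.017, -0.4, 0], "turn": [0, 0, 0]},
    {"slide": [0.017, -0.4, 0], "turn": [0, 0, 0]},
    {"slide": [0.017, -0.4, 0], "turn": [0, 0, 0]},
    {"slide": [0.017, -0.4, 0], "turn": [0, 0, 0]},
    {"slide": [0.017, -0.4, 0], "turn": [0, 0, 0]},
    {"slide": [0.017, -0.4, 0], "turn": [0, 0, 0]},
    {"slide": [0.017, -0.4, 0], "turn": [0, 0, 0]},
    {"slide": [0.017, -0.4, 0], "turn": [0, 0, 0]},
    {"slide": [0.017, -0.4, 0], "turn": [0, 0, 0]},
    {"slide": [0.017, -0.4, 0], "turn": [0, 0, 0]},
    {"slide": [0.017, -0.4, 0], "turn": [0, 0, 0]},
    {"slide": [0.01, -0.3, 0], "turn": [0, 0, 0]},
    {"slide": [0, -0.1, 0], "turn": [0, 0, 0]},
    {"slide": [0, 0, 0], "turn": [0, 0, 0]},
    {"slide": [0, 0, 0], "turn": [0, 0, 0]},
  ],
)

```text
time_s: 46.75
tcp_pos: [0.426, -0.316, 0.1333]
tcp_rot: [0.15, 3.137, 0.002]
force: [-0.0, 0.1, -1.3]
opening: 0.0533
grip_force: 64.1
```

```bash
python3 -c "
from m import *
place(.426,-.318); pots(load('top'),win(385,165,500,310))"
```

```text
{'time_s': 46.75, 'tcp_pos': [0.426, -0.316, 0.133], 'tcp_rot': [0.15, 3.137, 0.002], 'force': [-0.019, 0.087, -1.305], 'opening': 0.053, 'grip_force': 64.11}
yaw now 84.52 turn [0.001 0.    0.001] slide [-0.002 -0.019  0.973]
(array([ 523. , -262.4]), 300.1, 210.2, 1.42, 5385)
held pot 770 z [0.114 0.156] rel tcp [-0.02   0.022]
pot [420. 196.] (array([ 619.5, -209.3]), 54.6, 54.1, 83.66, 185)
pot [462. 196.] (array([ 621.1, -319.6]), 56.0, 55.4, -5.29, 200)
pot [462. 231.] (array([ 523.2, -317.1]), 54.9, 53.9, 85.01, 187)
```

Emit:
jog_arm(
  moves=[
    {"slide": [0, 0, 0.3], "turn": [0, 0, 0]},
    {"slide": [0, 0, 0.3], "turn": [0, 0, 0]},
    {"slide": [0, 0, 0.2], "turn": [0, 0, 0]},
    {"slide": [0, 0, 0.1], "turn": [0, 0, 0]},
    {"slide": [0, 0, 0.06], "turn": [0, 0, 0]},
    {"slide": [0, 0, 0.02], "turn": [0, 0, 0]},
    {"slide": [0, 0, 0], "turn": [0, 0, 0]},
    {"slide": [0, 0, 0], "turn": [0, 0, 0]},
  ],
)

```text
time_s: 47.85
tcp_pos: [0.4263, -0.3184, 0.0362]
tcp_rot: [0.154, 3.135, -0.002]
force: [0.6, 0.7, -1.2]
opening: 0.0528
grip_force: 64.2
```

Emit:
jog_arm(
  moves=[
    {"slide": [0, 0, 0], "turn": [0, 0, 0]},
    {"slide": [0, 0, 0], "turn": [0, 0, 0]},
    {"slide": [0, 0, 0], "turn": [0, 0, 0]},
    {"slide": [0, 0, 0], "turn": [0, 0, 0]},
    {"slide": [0, 0, -0.2], "turn": [0, 0, 0]},
    {"slide": [0, 0, -0.4], "turn": [0, 0, 0]},
    {"slide": [0, 0, -0.3], "turn": [0, 0, 0]},
    {"slide": [0, 0, -0.1], "turn": [0, 0, 0]},
    {"slide": [0, 0, 0], "turn": [0, 0, 0]},
  ],
  claw=0.85,
)

```text
time_s: 48.98
tcp_pos: [0.4258, -0.3181, 0.1356]
tcp_rot: [0.154, 3.136, -0.001]
force: [0.5, 0.2, -0.7]
opening: 0.0723
grip_force: 0.0
```

```bash
python3 -c "
from m import *
st(); go(.588,.2978,.135,84.4)"
```

```text
{'time_s': 48.975, 'tcp_pos': [0.426, -0.318, 0.136], 'tcp_rot': [0.154, 3.136, -0.001], 'force': [0.478, 0.246, -0.746], 'opening': 0.072, 'grip_force': 0.0}
yaw now 84.38 turn [-0.     0.001 -0.   ] slide [-1.013e+00  6.287e+00  6.000e-03]
```

Emit:
jog_arm(
  moves=[
    {"slide": [-0.035, 0.2, 0], "turn": [0, 0, 0]},
    {"slide": [-0.067, 0.41, 0], "turn": [0, 0, 0]},
    {"slide": [-0.067, 0.41, 0], "turn": [0, 0, 0]},
    {"slide": [-0.067, 0.41, 0], "turn": [0, 0, 0]},
    {"slide": [-0.067, 0.41, 0], "turn": [0, 0, 0]},
    {"slide": [-0.067, 0.41, 0], "turn": [0, 0, 0]},
    {"slide": [-0.067, 0.41, 0], "turn": [0, 0, 0]},
    {"slide": [-0.067, 0.41, 0], "turn": [0, 0, 0]},
    {"slide": [-0.067, 0.41, 0], "turn": [0, 0, 0]},
    {"slide": [-0.067, 0.41, 0], "turn": [0, 0, 0]},
    {"slide": [-0.067, 0.41, 0], "turn": [0, 0, 0]},
    {"slide": [-0.067, 0.41, 0], "turn": [0, 0, 0]},
    {"slide": [-0.067, 0.41, 0], "turn": [0, 0, 0]},
    {"slide": [-0.067, 0.41, 0], "turn": [0, 0, 0]},
    {"slide": [-0.067, 0.41, 0], "turn": [0, 0, 0]},
    {"slide": [-0.03, 0.25, 0], "turn": [0, 0, 0]},
    {"slide": [-0.01, 0.1, 0], "turn": [0, 0, 0]},
    {"slide": [0, 0, 0], "turn": [0, 0, 0]},
    {"slide": [0, 0, 0], "turn": [0, 0, 0]},
  ],
)

```text
time_s: 51.35
tcp_pos: [0.5881, 0.2961, 0.1351]
tcp_rot: [0.157, 3.137, -0.004]
force: [0.2, -0.1, -0.2]
opening: 0.0726
grip_force: 0.0
```

```bash
python3 - <<'E'
from m import *
st(); go(.588,.2978,.033,84.4)
c=grab('top'); print(board(c)); pots(c,win(385,165,500,310))
E
```

```text
{'time_s': 51.35, 'tcp_pos': [0.588, 0.296, 0.135], 'tcp_rot': [0.157, 3.137, -0.004], 'force': [0.194, -0.127, -0.191], 'opening': 0.073, 'grip_force': 0.0}
yaw now 84.27 turn [-0.002  0.001 -0.001] slide [0.002 0.017 1.021]
(array([ 523. , -262.8]), 300.1, 210.2, 1.52, 5538)
pot [421. 196.] (array([ 619.8, -209. ]), 54.8, 54.4, -5.29, 187)
pot [462. 196.] (array([ 620.8, -319.5]), 54.7, 54.3, -6.22, 193)
pot [462. 231.] (array([ 523.8, -317.4]), 55.0, 54.1, 84.73, 193)
pot [464. 268.] (array([ 425.2, -319.3]), 55.0, 53.5, 84.23, 195)
```

Emit:
jog_arm(
  moves=[
    {"slide": [0, 0.005, 0.2], "turn": [0, 0, 0]},
    {"slide": [0, 0, 0.3], "turn": [0, 0, 0]},
    {"slide": [0, 0, 0.3], "turn": [0, 0, 0]},
    {"slide": [0, 0, 0.15], "turn": [0, 0, 0]},
    {"slide": [0, 0, 0.07], "turn": [0, 0, 0]},
    {"slide": [0, 0, 0], "turn": [0, 0, 0]},
    {"slide": [0, 0, 0], "turn": [0, 0, 0]},
  ],
)

```text
time_s: 52.28
tcp_pos: [0.5893, 0.2988, 0.0347]
tcp_rot: [0.154, 3.134, 0.001]
force: [0.1, 0.0, -0.4]
opening: 0.0726
grip_force: 0.0
```

Emit:
jog_arm(
  moves=[
    {"slide": [0, 0, 0], "turn": [0, 0, 0]},
    {"slide": [0, 0, 0], "turn": [0, 0, 0]},
    {"slide": [0, 0, 0], "turn": [0, 0, 0]},
    {"slide": [0, 0, 0], "turn": [0, 0, 0]},
    {"slide": [0, 0, 0], "turn": [0, 0, 0]},
    {"slide": [0, 0, -0.1], "turn": [0, 0, 0]},
    {"slide": [0, 0, -0.2], "turn": [0, 0, 0]},
    {"slide": [0, 0, -0.3], "turn": [0, 0, 0]},
    {"slide": [0, 0, -0.3], "turn": [0, 0, 0]},
    {"slide": [0, 0, -0.1], "turn": [0, 0, 0]},
    {"slide": [0, 0, 0], "turn": [0, 0, 0]},
  ],
  claw=0,
)

```text
time_s: 53.65
tcp_pos: [0.5883, 0.2982, 0.1342]
tcp_rot: [0.154, 3.136, -0.001]
force: [-0.2, 0.1, -1.0]
opening: 0.0524
grip_force: 65.2
```

```bash
python3 - <<'E'
from m import *
st(); go(.435,-.209,.135,84.4)
E
```

```text
{'time_s': 53.65, 'tcp_pos': [0.588, 0.298, 0.134], 'tcp_rot': [0.154, 3.136, -0.001], 'force': [-0.179, 0.128, -0.985], 'opening': 0.052, 'grip_force': 65.202}
yaw now 84.37 turn [-0.     0.001 -0.   ] slide [ 1.03  -5.198 -0.008]
```

Emit:
jog_arm(
  moves=[
    {"slide": [0.04, -0.2, 0], "turn": [0, 0, 0]},
    {"slide": [0.08, -0.4, 0], "turn": [0, 0, 0]},
    {"slide": [0.08, -0.4, 0], "turn": [0, 0, 0]},
    {"slide": [0.08, -0.4, 0], "turn": [0, 0, 0]},
    {"slide": [0.08, -0.4, 0], "turn": [0, 0, 0]},
    {"slide": [0.08, -0.4, 0], "turn": [0, 0, 0]},
    {"slide": [0.08, -0.4, 0], "turn": [0, 0, 0]},
    {"slide": [0.08, -0.4, 0], "turn": [0, 0, 0]},
    {"slide": [0.08, -0.4, 0], "turn": [0, 0, 0]},
    {"slide": [0.08, -0.4, 0], "turn": [0, 0, 0]},
    {"slide": [0.08, -0.4, 0], "turn": [0, 0, 0]},
    {"slide": [0.08, -0.4, 0], "turn": [0, 0, 0]},
    {"slide": [0.08, -0.4, 0], "turn": [0, 0, 0]},
    {"slide": [0.03, -0.16, 0], "turn": [0, 0, 0]},
    {"slide": [0.01, -0.05, 0], "turn": [0, 0, 0]},
    {"slide": [0, 0, 0], "turn": [0, 0, 0]},
    {"slide": [0, 0, 0], "turn": [0, 0, 0]},
  ],
)

```text
time_s: 55.78
tcp_pos: [0.4344, -0.208, 0.1335]
tcp_rot: [0.149, 3.137, 0.001]
force: [-0.4, 0.8, -1.1]
opening: 0.0526
grip_force: 65.2
```

```bash
python3 -c "
from m import *
place(.435,-.209); pots(load('top'),win(385,165,500,310))"
```

```text
{'time_s': 55.775, 'tcp_pos': [0.434, -0.208, 0.133], 'tcp_rot': [0.149, 3.137, 0.001], 'force': [-0.436, 0.809, -1.131], 'opening': 0.053, 'grip_force': 65.172}
yaw now 84.56 turn [0.    0.001 0.002] slide [-0.007 -0.009  0.975]
(array([ 522.9, -262.3]), 299.6, 208.7, 1.45, 2751)
held pot 622 z [0.113 0.156] rel tcp [-0.021  0.022]
pot [421. 196.] (array([ 620.1, -209.3]), 54.6, 54.0, -6.01, 193)
pot [462. 196.] (array([ 620.7, -319.8]), 56.0, 54.1, 84.85, 192)
```

Emit:
jog_arm(
  moves=[
    {"slide": [0, 0, 0.3], "turn": [0, 0, 0]},
    {"slide": [0, 0, 0.3], "turn": [0, 0, 0]},
    {"slide": [0, 0, 0.2], "turn": [0, 0, 0]},
    {"slide": [0, 0, 0.1], "turn": [0, 0, 0]},
    {"slide": [0, 0, 0.06], "turn": [0, 0, 0]},
    {"slide": [0, 0, 0.02], "turn": [0, 0, 0]},
    {"slide": [0, 0, 0], "turn": [0, 0, 0]},
    {"slide": [0, 0, 0], "turn": [0, 0, 0]},
  ],
)

```text
time_s: 56.88
tcp_pos: [0.4343, -0.2101, 0.0361]
tcp_rot: [0.154, 3.135, -0.001]
force: [-0.5, 0.6, -2.0]
opening: 0.0525
grip_force: 65.2
```

Emit:
jog_arm(
  moves=[
    {"slide": [0, 0, 0], "turn": [0, 0, 0]},
    {"slide": [0, 0, 0], "turn": [0, 0, 0]},
    {"slide": [0, 0, 0], "turn": [0, 0, 0]},
    {"slide": [0, 0, 0], "turn": [0, 0, 0]},
    {"slide": [0, 0, -0.2], "turn": [0, 0, 0]},
    {"slide": [0, 0, -0.4], "turn": [0, 0, 0]},
    {"slide": [0, 0, -0.4], "turn": [0, 0, 0]},
    {"slide": [0, 0, -0.2], "turn": [0, 0, 0]},
    {"slide": [-0.08, 0.4, 0], "turn": [0, 0, 0]},
    {"slide": [-0.08, 0.4, 0], "turn": [0, 0, 0]},
    {"slide": [-0.08, 0.4, 0], "turn": [0, 0, 0]},
    {"slide": [-0.08, 0.4, 0], "turn": [0, 0, 0]},
    {"slide": [-0.08, 0.4, 0], "turn": [0, 0, 0]},
    {"slide": [-0.08, 0.4, 0], "turn": [0, 0, 0]},
    {"slide": [-0.08, 0.4, 0], "turn": [0, 0, 0]},
    {"slide": [-0.08, 0.4, 0], "turn": [0, 0, 0]},
    {"slide": [-0.08, 0.4, 0], "turn": [0, 0, 0]},
    {"slide": [-0.08, 0.4, 0], "turn": [0, 0, 0]},
    {"slide": [-0.08, 0.4, 0], "turn": [0, 0, 0]},
    {"slide": [0, 0, 0], "turn": [0, 0, 0]},
  ],
  claw=0.85,
)

```text
time_s: 59.38
tcp_pos: [0.5638, 0.2246, 0.1551]
tcp_rot: [0.143, 3.137, 0.004]
force: [-1.0, 0.2, 0.3]
opening: 0.0728
grip_force: 0.0
```

```bash
python3 - <<'E'
from m import *
st()
c=grab('top'); print(board(c)); pots(c,win(385,165,500,310)); cv2.imwrite('pics/t9.png',c['frame'])
P,f,Z,g,hsv=measure(c); t=clean(win(300,190,390,300)&(Z>.018)&(Z<.045)&(g<70)&(P[...,0]<.62)); print('th',rect(P,t))
mk=clean(win(315,195,380,295)&(Z<.015)&(hsv[...,1]>90)&(hsv[...,0]<25)); print('mat',rect(P,mk))
E
```

```text
{'time_s': 59.375, 'tcp_pos': [0.564, 0.225, 0.155], 'tcp_rot': [0.143, 3.137, 0.004], 'force': [-0.987, 0.238, 0.281], 'opening': 0.073, 'grip_force': 0.0}
(array([ 522.6, -262.2]), 299.7, 209.7, 1.42, 5045)
pot [421. 196.] (array([ 620.1, -209.3]), 56.0, 54.3, -6.91, 196)
pot [462. 196.] (array([ 620.5, -319.8]), 55.5, 54.4, -6.21, 203)
pot [462. 231.] (array([ 523., -317.]), 55.3, 55.1, 84.77, 202)
pot [423. 265.] (array([ 432.6, -210.9]), 54.1, 53.1, 83.64, 172)
pot [464. 268.] (array([ 425.1, -319.6]), 55.7, 54.3, 83.72, 201)
th (array([512.8,  -9.4]), 174.0, 38.4, -0.04, 725)
mat (array([493.9,  -9.7]), 209.1, 88.8, 8.41, 1705)
```

View pics/t9.png

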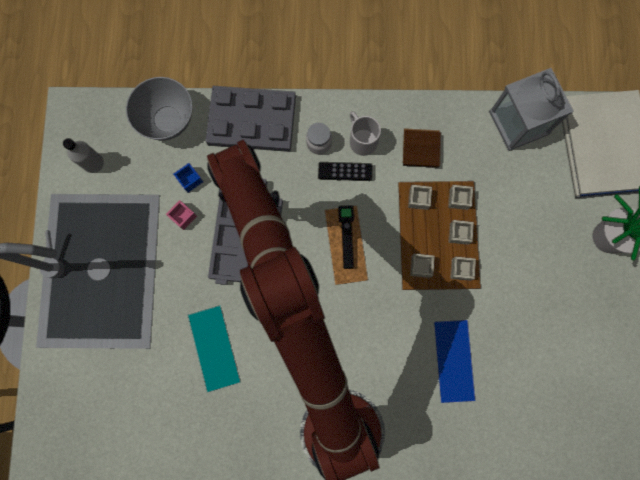

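The top view shows all five pots upright and apart on the board at (421,196), (462,196), (462,231), (423,265) and (464,268). The thermometer is on its cork mat at (347,237), and the bystanders haven't moved. I'll hand it in.

```bash
python3 -c "
from h import *
print(ticket.hand_in())"
```

```text
the job is handed in; nothing more can be done
None
```

The job is handed in: I held the thermometer over the test patch for about 4 s, laid it back on its cork mat, and all five pots now stand upright and apart on the drying board; hand-in returned no verdict.

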